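# Ink the dauber and print the card

### The job

Lift the ink dauber off its wooden rest and stand it upright on its foam face on the blue saucer, letting go; then take it again by its gold knob, dip it upright into the pot with the coral-red pad until the foam touches that pad, and then press it upright, still held by the knob, on the middle of the coral ring printed on the card. Finally stand it upright on the saucer again and let go. Set it down and press gently, keep both ink pots where they stand, and leave everything else alone.

Things in the scene. Friction and masses are not known exactly. Their poses are not given: they have to be found in the camera images.
- dauber: Ink dauber, a round hand tool 115 mm long, 80 g (+-30 %). Origin at the centre of its foam face; z runs along its axis from face to knob. Head 38 mm in diameter, 0 to 22 mm from the face (8 mm firm dark foam, then wood); teal neck 18 mm in diameter, 22 to 90 mm; gold knob 26 mm in diameter, 90 to 115 mm. At the start it lies in the rest, sloping 20 degrees up from head to knob.
- dauber_face (a point): centre of the dauber's foam face, the same point as the origin of dauber. The dauber stands by itself on this face (it rights itself from leans up to about 15 degrees). The foam is firm: touch down at about 10 mm/s.
- dauber_neck (a point): point on the dauber's axis in the middle of the teal neck, 56 mm from the face; in the rest the neck runs free here, some 50 mm above the table, over a 14 mm wide rail 10 mm below it, so fingers can straddle both. Lift straight up out of the rest.
- dauber_knob (a point): centre of the dauber's gold knob, on its axis, 103 mm from the face
- rest: Fixed brown wooden rest, base 150 x 56 mm, up to 75 mm high. Origin under the middle of its base; x points from the low (head) end, on the robot's side, to the high (knob) end. The dauber lies along x. 5 mm cheeks stand beside the head (42 mm apart) and the knob (30 mm apart), and a stop plate before the face, so head and knob cannot be gripped in the rest.
- saucer: Fixed round blue ceramic saucer, flat on top, 96 mm in diameter, 8 mm high; origin under its centre
- saucer_top (a point): centre of the saucer's flat top, 8 mm above the table
- pot_coral: Loose open white pot with a coral-red band and a coral-red pad inside, 66 mm in outer and 58 mm in inner diameter, rim 48 mm high, about 250 g. The pad is solid and flat, its top 10 mm above the table. Origin under its centre.
- pot_coral_pad (a point): centre of the top of the coral-red pad in that pot, 10 mm above the table
- pot_teal: A second, alike loose open pot with a teal band and a teal pad: not to be used or moved. Origin under its centre.
- card: Fixed white card, 96 x 96 x 4 mm, with a coral ring printed in its middle (52 mm outside, 45 mm inside diameter). Origin under its centre.
- card_mark (a point): middle of the printed ring on the card's top, 4 mm above the table
- tape: bystander: roll of gold tape, 64 mm in diameter, 19 mm high, lying flat, loose
- pen_cup: bystander: pink cup of pencils, 72 mm in diameter, 175 mm high with the pencils, loose
- star_tray: bystander: white tray of star pieces, 110 x 80 x 18 mm, loose
- pencil: bystander: teal pencil, 190 mm long, 8 mm thick, lying, loose
- pot_teal_pad (a point): centre of the top of the teal pad, 10 mm above the table
Not all that is in view belongs to the job. Several things have the shape of the card; the one meant has the colours described above. What is shaped like the pot_coral but purple is not meant.

How it is judged:
By the outcome, as a careful person would: the job done as asked, in the order asked, and still so for the second after the job is handed in, with the robot touching nothing.
It also fails if it takes over 67 s, if anything falls off the work surface, if the arm or the gripper's body presses on something with over 40 N, if the wrist force passes 120 N, or if a joint passes its speed limit or range.

### The arm

A 7-joint arm with a two-finger parallel gripper is mounted at the origin on the work surface. World frame = base frame: x ahead of the robot, y to its left, z up, the work surface at z = 0. Lengths are in mm, angles in degrees, forces in N, time in s.
With the tool pointing down it reaches from about 350 to 900 mm from the base axis. Payload 7.2 kg.
Tool frame: the origin (TCP) lies on the centre line of the jaws, within the pads' length; the fingertips stand 17 mm ahead of it and the grasp point (between the pads) lies 2 mm behind it; z points along the fingers, y is the line along which they close (so a half turn about z gives the same grasp; the last joint's range is limited). The gripper opens to 85 mm and grips with 20 to 120 N. Pads are 22 mm wide; open, the fingers measure 114 mm over their backs; the gripper's body (76 mm by 85 mm) begins 54 mm behind the grasp point. The pads swing forward as they close: fully open they stand 13 mm farther back than shut.
Start: joints at [-67.219, 23.554, -0.728, 91.456, 0.321, 64.991, -4.71], TCP at [280.721, 558.413, 208.897] pointing down, gripper open.
Joint ranges: [-169.25, 169.25], [-16.82, 113.86], [-84.01, 82.57], [7.8, 145.47], [-59.2, 239.2], [7.22, 106.19], [-163.78, 163.78]. Speed limits (degrees/s): [136.94, 136.94, 172.46, 172.46, 180, 180, 180].

### API

Orientations are given as a 3x3 rotation matrix whose columns are the frame's x, y, z axes.
In Python, from plant import robot gives the robot as it stands.
- The arm moves only by the tool jog_arm, never from a script. Its argument "increments" is a list of rows, each an object of numbers: "fingers": the closure, from -1 (fully open) to 1 (shut); "dx", "dy", "dz": the shift along the tool's x, y, z in m; "wx", "wy", "wz": the turn, a rotation vector about the tool's x, y, z in degrees. In form: [{"fingers": .., "dx": .., "dy": .., "dz": .., "wx": .., "wy": .., "wz": ..}, ...]. A call has 1 to 12 rows; each row shifts and turns the commanded pose from where the row before left it, along the tool's axes as they then stand; what a row does not reach is not made up. A row lasts 1/8 s, in which the tool goes at most 62.5 mm and 10.7 degrees, less where a joint would pass 70% of its speed; a pose out of reach is approached as far as the arm can. A call is refused whole if a number of a shift passes 0.0625 or a number of a turn 10.7, either way. A call with a gripper value outside its range is refused whole. The fingers move at their own pace and stop on an object; "squeeze" is the grip in N (left out, the last holds). Time passes only in rows, so rows that do not move let the fingers close. It gives the time, the measured TCP pose, the force, the opening and the grip force at its end, in the units of the state.
- robot.state(): the state, without advancing time (a new reading comes with each control period).
- robot.get_image(name): name is "scene" or "top" or "wrist"; returns (picture, depth): 420x560x3 uint8, red, green, blue; 420x560 float32, mm along the optical axis (not along the pixel's ray), 0 where there is no reading.
- robot.get_calibration(name): a dict with "mtx" (3x3 intrinsics, pixels), "R" (3x3) and "t" (3): a world point X has camera coordinates R X + t. Camera axes: x right, y down, z forward; pixel columns grow to the right and rows downward; lengths in mm; the calibration is good to about 2 mm. A picture is of the moment at which its call begins: read the wrist's pose just before it. get_calibration takes no time and is no camera call; for the wrist camera it gives the pose at the moment of the call.
- robot.job_done(): hands the job in; it is judged then, once.
Trained networks look in the newest picture that a camera, given by its name, has taken for a name from the list of things; names that differ only in an ending like _2 or _b are one class to them, and where a whole thing is asked for, a point or a joint stands for the part that bears it (a point fixed in the world has none). Each returns a list of dicts, best first, with "conf" (0 to 1); they miss things now and then, are a little off and sometimes report something else, mostly with a low value. They report only what shows in the picture. A call takes as long as a camera call. They do not tell look-alikes from the thing itself.
- robot.outline_of(name, camera): "region" (420x560 bool, what is visible of it) and "bbox" ([left, top, width, height] in pixels, round what is visible of it).
The state is a dict: "time_s": time; "qpos": joint angles; "joint_vel": joint speeds; "joint_torque": joint torques, N m; "tool_pos": TCP position; "eef_rot": TCP orientation; "contact_force": force on the tool from outside, world axes, zero at the start; "ft_torque": the same for the moment, N m; "grip_width": finger opening in mm; "grasp_force": force on a finger pad.
Only numpy, scipy, OpenCV 4.12 (cv2) and the standard library are available. Lean on these libraries where they do the work, as an engineer would, in place of code of your own. Each camera call takes 0.05 s, during which the arm holds its last target. There are 200 camera calls.

## Working session

There is one attempt and no reset: what is moved stays moved. The work goes in short steps, Python scripts to look and compute and a tool call to move; the robot and the scene stay as the last step left them, time stands still between calls to the robot, and variables do not carry over. Pictures are saved under pics/ and viewed, at most 10 in all, crops included, and the job is handed in when it is done.

Besides the shell and the picture viewer there is one more tool, called after ">>>" as name([rows], argument=value, ...), one row to a line, values as JSON. jog_arm: Moves the arm, as the interface text tells. Its arguments: {"type":"object","properties":{"increments":{"type":"array"},"squeeze":{"type":"number"}},"required":["increments"]}

```bash
mkdir -p pics
python3 - <<'E'
from plant import robot
import cv2,numpy as np
s=robot.state();print(s['time_s'],s['tool_pos'],np.round(s['eef_rot'],3).tolist(),s['grip_width'])
for n in['scene','top']:
    im,d=robot.get_image(n);cv2.imwrite(f'pics/{n}0.png',im[:,:,::-1]);np.savez(f'pics/{n}0.npz',im=im,d=d,**robot.get_calibration(n))
E
```

```text
0.0 [280.53258532 557.9098393  208.04894544] [[-0.893, 0.449, -0.001], [0.449, 0.893, -0.002], [-0.0, -0.002, -1.0]] 85.442690437496
```

View pics/top0.png

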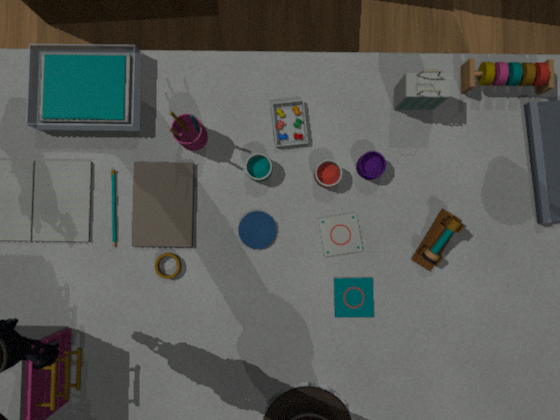

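View pics/scene0.png

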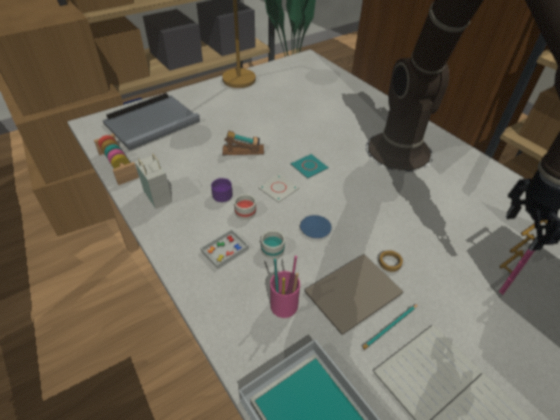

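Top view: dauber in its rest at (440,238). Pot candidates are red (328,173, the one meant), purple (371,165) and teal (258,167). Card candidates are white with a coral ring (341,235, the one meant) and teal (354,297). The saucer is at (258,230).

```bash
cat > h.py <<'E'
import numpy as np,cv2
def ray(c,u,v,h):
    """pixel -> world point on plane z=h"""
    R,t=c['R'],np.ravel(c['t']);o=-R.T@t
    d=R.T@np.linalg.solve(c['mtx'],[u,v,1.]);return o+d*(h-o[2])/d[2]
def cloud(c,d):
    v,u=np.indices(d.shape);p=np.stack([u*d,v*d,d],-1)@np.linalg.inv(c['mtx']).T
    return (p-np.ravel(c['t']))@c['R']
E
python3 - <<'E'
from plant import robot
from h import *
f=dict(np.load('pics/top0.npz'))
P=cloud(f,f['d'])
H={'dauber':50,'rest':0,'saucer':8,'pot_coral':48,'card':4,'pot_teal':48,'tape':19,'pen_cup':100,'star_tray':18}
for n,h in H.items():
    for r in robot.outline_of(n,'top')[:4]:
        m=r['region']
        v,u=np.nonzero(m); (cx,cy),wh,a=cv2.minAreaRect(np.c_[u,v].astype(np.float32))
        print(n,round(r['conf'],2),r['bbox'],'px',round(cx),round(cy),'ray',np.round(ray(f,cx,cy,h)),'zmax',np.round(np.percentile(P[m][:,2],[10,50,95])))
im=cv2.resize(f['im'][190:290,390:490,::-1],(500,500),interpolation=cv2.INTER_CUBIC)
im2=cv2.resize(f['im'][140:270,300:400,::-1],(385,500),interpolation=cv2.INTER_CUBIC)
cv2.imwrite('pics/crop1.png',cv2.resize(np.hstack([im,im2]),(796,450)))
# dauber axis: teal and gold px
r=robot.outline_of('dauber','top')
m=r[0]['region'] if r else None
if m is not None:
    hsv=cv2.cvtColor(f['im'],cv2.COLOR_RGB2HSV)
    for nm,lo,hi,z in [('teal',80,100,58),('gold',18,35,70)]:
        k=m&(hsv[...,0]>=lo)&(hsv[...,0]<=hi)&(hsv[...,1]>90)
        q=P[k];print(nm,k.sum(),np.round(np.median(q,0)),np.round(np.percentile(q,[5,95],axis=0)).tolist())
E
```

```text
dauber 0.68 [421.6, 220.0, 36.9, 43.0] px 441 239 ray [ 478. -313.   50.] zmax [43. 56. 80.]
rest 0.73 [415.5, 207.5, 47.8, 63.8] px 437 239 ray [ 477. -319.    0.] zmax [ 3.  7. 67.]
saucer 0.84 [237.9, 212.4, 38.1, 33.4] px 257 230 ray [495. 129.   8.] zmax [ 4.  7. 11.]
pot_coral 0.87 [317.9, 160.0, 25.5, 29.7] px 328 173 ray [634. -42.  48.] zmax [23. 27. 49.]
pot_coral 0.67 [356.8, 152.1, 29.4, 26.5] px 371 164 ray [ 656. -146.   48.] zmax [22. 27. 49.]
pot_coral 0.34 [422.0, 218.8, 39.1, 43.0] px 443 241 ray [ 474. -318.   48.] zmax [43. 56. 80.]
card 0.81 [331.0, 277.1, 45.3, 38.9] px 354 297 ray [ 332. -114.    4.] zmax [1. 4. 8.]
card 0.8 [322.6, 213.1, 42.8, 45.3] px 340 234 ray [486. -78.   4.] zmax [0. 4. 8.]
pot_teal 0.62 [245.8, 154.4, 24.3, 23.8] px 258 166 ray [647. 126.  48.] zmax [23. 27. 49.]
tape 0.64 [158.0, 251.9, 19.8, 25.6] px 168 264 ray [407. 345.  19.] zmax [ 3. 17. 21.]
pen_cup 0.7 [169.6, 113.7, 39.4, 36.4] px 188 129 ray [725. 289. 100.] zmax [  4.  57. 146.]
star_tray 0.93 [273.2, 98.8, 38.5, 49.5] px 290 123 ray [761.  51.  18.] zmax [ 0.  4. 18.]
teal 210 [ 473. -311.   58.] [[449.0, -328.0, 46.0], [497.0, -295.0, 69.0]]
gold 137 [ 509. -332.   75.] [[443.0, -346.0, 41.0], [523.0, -295.0, 83.0]]
```

View pics/crop1.png

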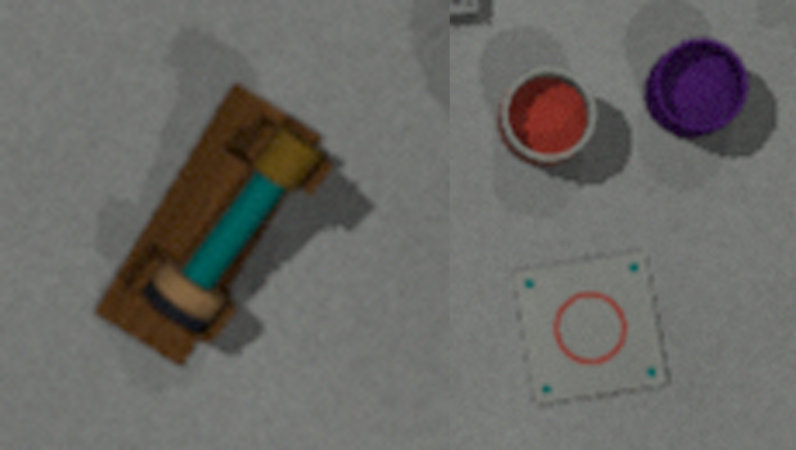

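The crop shows the white card with the coral ring, the coral pot (not the purple one), and the dauber lying head toward the robot, knob up and outward at about -29° yaw. I'll move above the rest now.

>>> jog_arm([
  {"fingers":-1,"dx":-0.037,"dy":-0.045,"dz":-0.004},
  {"dx":-0.037,"dy":-0.045,"dz":-0.004},
  {"dx":-0.037,"dy":-0.045,"dz":-0.004},
  {"dx":-0.037,"dy":-0.045,"dz":-0.004},
  {"dx":-0.037,"dy":-0.045,"dz":-0.004},
  {"dx":-0.037,"dy":-0.045,"dz":-0.004},
  {"dx":-0.037,"dy":-0.045,"dz":-0.004},
  {"dx":-0.037,"dy":-0.045,"dz":-0.004},
  {"dx":-0.037,"dy":-0.045,"dz":-0.004},
  {"dx":-0.037,"dy":-0.045,"dz":-0.004},
  {"dx":-0.037,"dy":-0.045},
  {"dx":-0.037,"dy":-0.045},
], squeeze=50)

```text
validation failed for argument at $.in...
```

>>> jog_arm([
  {"fingers":-1,"dx":-0.037,"dy":-0.045,"dz":-0.004,"wx":0,"wy":0,"wz":0},
  {"fingers":-1,"dx":-0.037,"dy":-0.045,"dz":-0.004,"wx":0,"wy":0,"wz":0},
  {"fingers":-1,"dx":-0.037,"dy":-0.045,"dz":-0.004,"wx":0,"wy":0,"wz":0},
  {"fingers":-1,"dx":-0.037,"dy":-0.045,"dz":-0.004,"wx":0,"wy":0,"wz":0},
  {"fingers":-1,"dx":-0.037,"dy":-0.045,"dz":-0.004,"wx":0,"wy":0,"wz":0},
  {"fingers":-1,"dx":-0.037,"dy":-0.045,"dz":-0.004,"wx":0,"wy":0,"wz":0},
  {"fingers":-1,"dx":-0.037,"dy":-0.045,"dz":-0.004,"wx":0,"wy":0,"wz":0},
  {"fingers":-1,"dx":-0.037,"dy":-0.045,"dz":-0.004,"wx":0,"wy":0,"wz":0},
  {"fingers":-1,"dx":-0.037,"dy":-0.045,"dz":-0.004,"wx":0,"wy":0,"wz":0},
  {"fingers":-1,"dx":-0.037,"dy":-0.045,"dz":-0.004,"wx":0,"wy":0,"wz":0},
  {"fingers":-1,"dx":-0.037,"dy":-0.045,"dz":0,"wx":0,"wy":0,"wz":0},
  {"fingers":-1,"dx":-0.037,"dy":-0.045,"dz":0,"wx":0,"wy":0,"wz":0},
], squeeze=50)

```text
time_s: 2.1
tool_pos: [435.2, -125.3, 249.4]
eef_rot: [[-0.894, 0.449, 0.002], [0.449, 0.894, 0.0], [-0.001, 0.001, -1.0]]
contact_force: [1.0, 0.8, 0.4]
grip_width: 85.2
grasp_force: 0.0
```

>>> jog_arm([
  {"fingers":-1,"dx":-0.03,"dy":-0.037,"dz":0,"wx":0,"wy":0,"wz":0},
  {"fingers":-1,"dx":-0.03,"dy":-0.037,"dz":0,"wx":0,"wy":0,"wz":0},
  {"fingers":-1,"dx":-0.03,"dy":-0.037,"dz":0,"wx":0,"wy":0,"wz":0},
  {"fingers":-1,"dx":-0.03,"dy":-0.037,"dz":0,"wx":0,"wy":0,"wz":0},
  {"fingers":-1,"dx":0,"dy":0,"dz":0,"wx":0,"wy":0,"wz":0},
  {"fingers":-1,"dx":0,"dy":0,"dz":0,"wx":0,"wy":0,"wz":0},
])

```text
time_s: 2.85
tool_pos: [475.5, -309.1, 248.6]
eef_rot: [[-0.893, 0.449, -0.001], [0.449, 0.893, 0.001], [0.001, 0.0, -1.0]]
contact_force: [0.5, 0.8, -0.4]
grip_width: 85.8
grasp_force: 0.0
```

```bash
cat > look.py <<'E'
import sys;from plant import robot
from h import *
n=sys.argv[1]
s=robot.state();c=robot.get_calibration('wrist');im,d=robot.get_image('wrist')
print(s['time_s'],np.round(s['tool_pos'],1),np.round(s['qpos'],1))
print('cam',np.round(-c['R'].T@np.ravel(c['t'])),np.round(c['R'][2],2))
cv2.imwrite(f'pics/{n}.png',im[:,:,::-1]);np.savez(f'pics/{n}.npz',im=im,d=d,pos=s['tool_pos'],rot=s['eef_rot'],q=s['qpos'],**c)
E
python3 look.py w1
```

```text
2.85 [ 475.5 -309.1  248.6] [ -3.4  18.6  41.   98.7 -13.1  67.7 104.4]
cam [ 406. -275.  415.] [ 0.27 -0.14 -0.95]
```

View pics/w1.png

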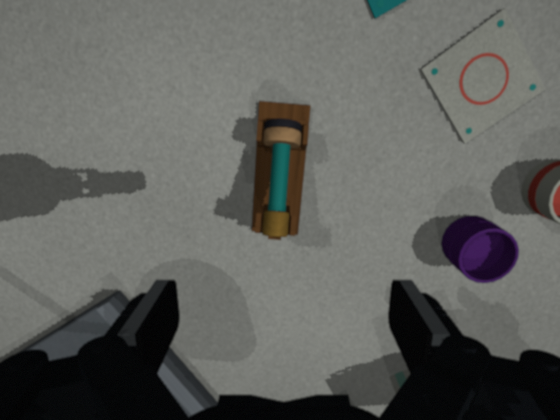

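Wrist view: the dauber's teal neck runs from (282,145) to (279,210), with the head at (283,132), the knob at (276,222), and the axis nearly straight in the image.

Run:
```python
from h import *
f=dict(np.load('pics/w1.npz'));P=cloud(f,f['d']);hsv=cv2.cvtColor(f['im'],cv2.COLOR_RGB2HSV)
b=np.zeros(hsv.shape[:2],bool);b[100:245,245:315]=1
k=b&(hsv[...,0]>=80)&(hsv[...,0]<=100)&(hsv[...,1]>90)
q=P[k];q=q[q[:,2]>35];m=q.mean(0)
vx,vy,x0,y0=cv2.fitLine(q[:,:2].astype(np.float32),cv2.DIST_HUBER,0,.01,.01).ravel()
if vx<0:vx,vy=-vx,-vy
s=(q[:,:2]-[x0,y0])@[vx,vy];print('teal',k.sum(),m,'yaw',np.degrees(np.arctan2(vy,vx)),'ext',np.percentile(s,[1,99]),'slope',np.degrees(np.arctan(np.polyfit(s,q[:,2],1)[0])))
g=b&(hsv[...,0]>=15)&(hsv[...,0]<=35)&(hsv[...,1]>110)
G=P[g];G=G[G[:,2]>70];print('gold',len(G),np.median(G,0),'perp/along',((G[:,:2]-[x0,y0])@[-vy,vx]).mean(),np.percentile((G[:,:2]-[x0,y0])@[vx,vy],[2,98]))
# rays of the neck-run center at z 50
v,u=np.nonzero(k);print(ray(f,u.mean(),v.mean(),50),u.mean(),v.mean())
```

```text
teal 1142 [ 471.79527079 -312.73058924   59.30321057] yaw -30.835197 ext [-30.78539808  31.22480717] slope 15.848741661109788
gold 657 [ 508.24854037 -334.3722674    77.57645332] perp/along -0.21078925419703579 [-75.77853065  53.99707851]
[ 473.53438761 -313.73374455   50.        ] 278.88353765323996 176.61471103327494
```

>>> jog_arm([
  {"fingers":-1,"dx":0,"dy":0,"dz":0.02,"wx":0,"wy":0,"wz":4.1},
  {"fingers":-1,"dx":0.003,"dy":-0.005,"dz":0.03,"wx":0,"wy":0,"wz":0},
  {"fingers":-1,"dx":0,"dy":0,"dz":0.04,"wx":0,"wy":0,"wz":0},
  {"fingers":-1,"dx":0,"dy":0,"dz":0.04,"wx":0,"wy":0,"wz":0},
  {"fingers":-1,"dx":0,"dy":0,"dz":0,"wx":0,"wy":7.5,"wz":0},
  {"fingers":-1,"dx":0,"dy":0,"dz":0,"wx":0,"wy":7.5,"wz":0},
  {"fingers":-1,"dx":0,"dy":0,"dz":0,"wx":0,"wy":0,"wz":0},
  {"fingers":-1,"dx":0,"dy":0,"dz":0,"wx":0,"wy":0,"wz":0},
])

```text
time_s: 3.9
tool_pos: [470.4, -311.7, 119.0]
eef_rot: [[-0.83, 0.511, -0.221], [0.494, 0.859, 0.132], [0.257, 0.0, -0.966]]
contact_force: [0.9, 0.7, 0.1]
grip_width: 85.4
grasp_force: 0.0
```

```bash
python3 look.py w2
python3 - <<'E'
from h import *
f=dict(np.load('pics/w2.npz'));print(np.round(f['rot'],3).tolist());P=cloud(f,f['d']);hsv=cv2.cvtColor(f['im'],cv2.COLOR_RGB2HSV)
near=np.linalg.norm(P[...,:2]-[472,-313],axis=-1)<60
k=near&(hsv[...,0]>=80)&(hsv[...,0]<=100)&(hsv[...,1]>90)&(P[...,2]>35)
q=P[k];vx,vy,x0,y0=cv2.fitLine(q[:,:2].astype(np.float32),cv2.DIST_HUBER,0,.01,.01).ravel()
if vx<0:vx,vy=-vx,-vy
s=(q[:,:2]-[x0,y0])@[vx,vy];e=np.percentile(s,[1,99]);mid=np.array([x0,y0])+e.mean()*np.array([vx,vy])
print(k.sum(),'yaw',np.degrees(np.arctan2(vy,vx)),'len',np.ptp(e),'mid',mid,'z',np.median(q[:,2]))
E
```

```text
3.9 [ 470.4 -311.7  119. ] [  4.7  36.5  36.8  94.  -19.9  72.1 106.6]
cam [ 442. -295.  299.] [ 0.04 -0.03 -1.  ]
[[-0.83, 0.511, -0.221], [0.494, 0.859, 0.132], [0.257, 0.0, -0.966]]
3952 yaw 59.327534 len 110.5086551756398 mid [ 479.16380807 -317.46265643] z 66.11408009935715
```

View pics/w2.png

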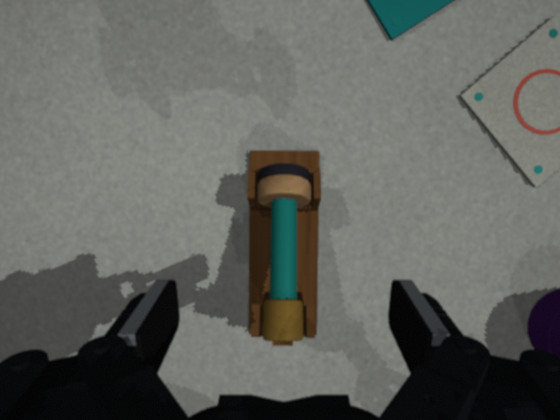

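Run:
```python
from h import *
f=dict(np.load('pics/w2.npz'));P=cloud(f,f['d']);hsv=cv2.cvtColor(f['im'],cv2.COLOR_RGB2HSV)
near=np.linalg.norm(P[...,:2]-[472,-313],axis=-1)<60
k=(near&(hsv[...,0]>=82)&(hsv[...,0]<=98)&(hsv[...,1]>150)&(P[...,2]>35)).astype(np.uint8)
n,l,st,ce=cv2.connectedComponentsWithStats(k)
i=1+np.argmax(st[1:,4]);print(st[i],ce[i])
q=P[l==i];vx,vy,x0,y0=cv2.fitLine(q[:,:2].astype(np.float32),cv2.DIST_HUBER,0,.01,.01).ravel()
if vx<0:vx,vy=-vx,-vy
s=(q[:,:2]-[x0,y0])@[vx,vy];e=np.percentile(s,[1,99]);mid=np.array([x0,y0])+e.mean()*np.array([vx,vy])
print('yaw',np.degrees(np.arctan2(vy,vx)),'len',np.ptp(e),'mid',mid,'z',np.median(q[:,2]))
print(ray(f,*ce[i],50),np.degrees(np.arctan(np.polyfit(s,q[:,2],1)[0])))
```

```text
[ 270  199   27  100 2437] [283.24456299 249.32950349]
yaw -30.869066 len 61.69281528575651 mid [ 471.7853299  -313.16885188] z 59.9348682080575
[ 474.56241269 -314.70750177   50.        ] 13.946423170051508
```

The dauber is centred between the fingers (neck at px (284,250)). I'll go straight down and close.

>>> jog_arm([
  {"fingers":-1,"dx":-0.0036,"dy":0,"dz":0.0135,"wx":0,"wy":0,"wz":0},
  {"fingers":-1,"dx":-0.0036,"dy":0,"dz":0.0135,"wx":0,"wy":0,"wz":0},
  {"fingers":-1,"dx":-0.0036,"dy":0,"dz":0.0135,"wx":0,"wy":0,"wz":0},
  {"fingers":-1,"dx":-0.0036,"dy":0,"dz":0.0135,"wx":0,"wy":0,"wz":0},
  {"fingers":-1,"dx":-0.0036,"dy":0,"dz":0.0133,"wx":0,"wy":0,"wz":0},
  {"fingers":0,"dx":0,"dy":0,"dz":0,"wx":0,"wy":0,"wz":0},
  {"fingers":0.3,"dx":0,"dy":0,"dz":0,"wx":0,"wy":0,"wz":0},
  {"fingers":0.5,"dx":0,"dy":0,"dz":0,"wx":0,"wy":0,"wz":0},
  {"fingers":1,"dx":0,"dy":0,"dz":0,"wx":0,"wy":0,"wz":0},
  {"fingers":1,"dx":0,"dy":0,"dz":0,"wx":0,"wy":0,"wz":0},
  {"fingers":1,"dx":0,"dy":0,"dz":0,"wx":0,"wy":0,"wz":0},
  {"fingers":1,"dx":0,"dy":0,"dz":0,"wx":0,"wy":0,"wz":0},
], squeeze=60)

```text
time_s: 5.45
tool_pos: [470.5, -312.3, 49.2]
eef_rot: [[-0.83, 0.512, -0.222], [0.494, 0.859, 0.132], [0.259, 0.0, -0.966]]
contact_force: [-0.5, 0.0, 0.1]
grip_width: -0.1
grasp_force: 0.0
```

```bash
python3 look.py w3
```

```text
5.45 [ 470.5 -312.3   49.2] [  6.2  41.3  34.6  96.4 -22.7  65.5 108.4]
cam [ 442. -296.  230.] [ 0.04 -0.02 -1.  ]
```

View pics/w3.png

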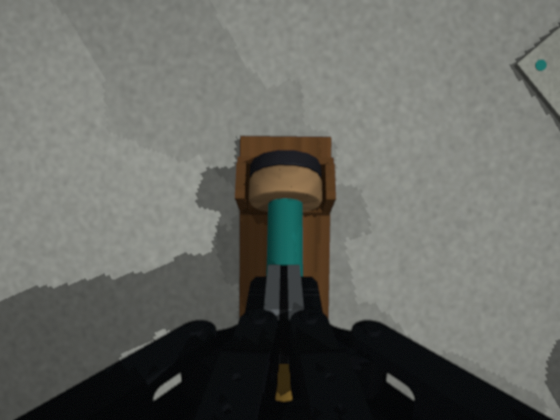

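Run:
```python
from h import *
from plant import robot
f=dict(np.load('pics/w3.npz'));P=cloud(f,f['d'])
for v in range(150,400,12): print(v,[ (int(u),np.round(P[v,u]).astype(int).tolist()) for u in (272,284,296)])
s=robot.state();print(s['grip_width'],s['grasp_force'],s['contact_force'])
f=dict(np.load('pics/w2.npz'));P=cloud(f,f['d'])
for v,u in[(300,165),(310,405),(350,160),(350,420),(290,170),(330,120)]:print(v,u,np.round(P[v,u]))
```

```text
150 [(272, [415, -288, 7]), (284, [424, -285, 51]), (296, [427, -280, 50])]
162 [(272, [426, -293, 51]), (284, [429, -288, 52]), (296, [432, -283, 53])]
174 [(272, [431, -296, 55]), (284, [434, -291, 54]), (296, [437, -286, 54])]
186 [(272, [436, -299, 56]), (284, [439, -294, 56]), (296, [442, -289, 57])]
198 [(272, [441, -302, 48]), (284, [444, -297, 48]), (296, [447, -291, 49])]
210 [(272, [446, -305, 49]), (284, [449, -300, 51]), (296, [452, -295, 48])]
222 [(272, [451, -308, 50]), (284, [454, -303, 53]), (296, [457, -298, 51])]
234 [(272, [456, -311, 53]), (284, [459, -305, 55]), (296, [462, -301, 53])]
246 [(272, [461, -314, 54]), (284, [464, -308, 57]), (296, [467, -304, 54])]
258 [(272, [465, -316, 58]), (284, [468, -311, 59]), (296, [471, -306, 57])]
270 [(272, [466, -316, 84]), (284, [469, -311, 84]), (296, [471, -307, 83])]
282 [(272, [469, -317, 93]), (284, [471, -313, 93]), (296, [473, -309, 93])]
294 [(272, [471, -318, 102]), (284, [473, -314, 102]), (296, [475, -310, 103])]
306 [(272, [472, -318, 110]), (284, [474, -315, 110]), (296, [477, -312, 110])]
318 [(272, [473, -319, 118]), (284, [478, -317, 109]), (296, [477, -312, 118])]
330 [(272, [475, -320, 123]), (284, [482, -319, 109]), (296, [478, -313, 125])]
342 [(272, [476, -320, 130]), (284, [485, -321, 109]), (296, [480, -314, 129])]
354 [(272, [479, -322, 130]), (284, [490, -324, 107]), (296, [481, -315, 134])]
366 [(272, [486, -326, 119]), (284, [505, -333, 78]), (296, [485, -317, 132])]
378 [(272, [490, -329, 118]), (284, [509, -335, 80]), (296, [494, -322, 118])]
390 [(272, [492, -329, 122]), (284, [512, -337, 82]), (296, [496, -323, 121])]
0.0026291566922555056 0.0 [-1.46750523  0.21502105  0.46285992]
300 165 [ 453. -352.  169.]
310 405 [ 499. -279.  173.]
350 160 [ 467. -360.  176.]
350 420 [ 506. -283.  188.]
290 170 [ 451. -351.  164.]
330 120 [ 452. -359.  191.]
```

The fingers closed about 20 mm above the neck (tips at px (284,265), z≈80 in depth, neck below them at z≈59), so reported TCP and real fingers differ. I'll measure that offset in the tool frame.

Run:
```python
from h import *
for n in['w1','w2','w3']:
    f=dict(np.load(f'pics/{n}.npz'));P=cloud(f,f['d']);T=(P-f['pos'])@f['rot']
    m=(f['d']>0)&(np.abs(T[...,0])<25)&(np.abs(T[...,1])<60)&(T[...,2]<-15)
    q=T[m]; q=q[q[:,2]>-100]
    print(n,len(q),'tool z of foremost',np.round(np.percentile(q[:,2],[90,99,99.9])), )
    for a,b in[(-35,-20),(-45,-35),(-60,-45),(-80,-60)]:
        r=q[(q[:,2]>a)&(q[:,2]<b)] if a<b else 0
        if len(r):print((a,b),len(r),'x',np.round([r[:,0].min(),np.median(r[:,0]),r[:,0].max()]),'y',np.round([r[:,1].min(),np.median(r[:,1]),r[:,1].max()]))
    far=(P[...,2]<15)&(f['d']>0);print('table z',np.median(P[far][:,2]),'cam in tool',np.round((-f['R'].T@np.ravel(f['t'])-f['pos'])@f['rot']))
```

```text
w1 19185 tool z of foremost [-51. -39. -37.]
(-45, -35) 908 x [-12.   4.  11.] y [-56.  -0.  54.]
(-60, -45) 2975 x [-12.   6.  12.] y [-57. -43.  56.]
(-80, -60) 4401 x [-12.   8.  13.] y [-60.  42.  60.]
table z 0.9862248559705666 cam in tool [  78.   -0. -166.]
w2 19097 tool z of foremost [-51. -39. -37.]
(-45, -35) 906 x [-11.   4.  12.] y [-56. -43.  55.]
(-60, -45) 2963 x [-12.   7.  12.] y [-57. -43.  56.]
(-80, -60) 4388 x [-12.   8.  14.] y [-60.  42.  60.]
table z 1.0459108418419252 cam in tool [  78.   -0. -166.]
w3 30196 tool z of foremost [-61. -33. -29.]
(-35, -20) 431 x [ 6. 11. 12.] y [-14.  -0.  13.]
(-45, -35) 859 x [ 6.  7. 12.] y [-14.  -1.  13.]
(-60, -45) 1387 x [-10.  11.  12.] y [-14.  -1.  13.]
(-80, -60) 9133 x [-13.  11.  14.] y [-39.  -1.  38.]
table z 1.0003211584509168 cam in tool [  78.   -0. -166.]
```

>>> jog_arm([
  {"fingers":-1,"dx":0,"dy":0,"dz":0,"wx":0,"wy":0,"wz":0},
  {"fingers":-1,"dx":0,"dy":0,"dz":0,"wx":0,"wy":0,"wz":0},
  {"fingers":-1,"dx":0,"dy":0,"dz":0,"wx":0,"wy":0,"wz":0},
  {"fingers":-1,"dx":0,"dy":0,"dz":0,"wx":0,"wy":0,"wz":0},
  {"fingers":-1,"dx":0,"dy":0,"dz":0,"wx":0,"wy":0,"wz":0},
])

```text
time_s: 6.12
tool_pos: [470.5, -312.4, 49.2]
eef_rot: [[-0.83, 0.512, -0.222], [0.494, 0.859, 0.132], [0.259, 0.0, -0.966]]
contact_force: [1.5, 0.4, 0.7]
grip_width: 84.9
grasp_force: 0.0
```

>>> jog_arm([
  {"fingers":-1,"dx":0,"dy":0,"dz":0.012,"wx":0,"wy":0,"wz":0},
  {"fingers":-1,"dx":0,"dy":0,"dz":0.01,"wx":0,"wy":0,"wz":0},
  {"fingers":-1,"dx":0,"dy":0,"dz":0.01,"wx":0,"wy":0,"wz":0},
  {"fingers":-1,"dx":0,"dy":0,"dz":0.01,"wx":0,"wy":0,"wz":0},
  {"fingers":-1,"dx":0,"dy":0,"dz":0,"wx":0,"wy":0,"wz":0},
])

```text
time_s: 6.75
tool_pos: [460.4, -306.3, 7.7]
eef_rot: [[-0.829, 0.512, -0.224], [0.494, 0.859, 0.133], [0.26, -0.0, -0.965]]
contact_force: [-0.2, 0.3, -0.2]
grip_width: 85.5
grasp_force: 0.0
```

>>> jog_arm([
  {"fingers":0.1,"dx":0,"dy":0,"dz":0,"wx":0,"wy":0,"wz":0},
  {"fingers":0.3,"dx":0,"dy":0,"dz":0,"wx":0,"wy":0,"wz":0},
  {"fingers":0.5,"dx":0,"dy":0,"dz":0,"wx":0,"wy":0,"wz":0},
  {"fingers":1,"dx":0,"dy":0,"dz":0,"wx":0,"wy":0,"wz":0},
  {"fingers":1,"dx":0,"dy":0,"dz":0,"wx":0,"wy":0,"wz":0},
  {"fingers":1,"dx":0,"dy":0,"dz":0,"wx":0,"wy":0,"wz":0},
  {"fingers":1,"dx":0,"dy":0,"dz":0,"wx":0,"wy":0,"wz":0},
], squeeze=60)

```text
time_s: 7.62
tool_pos: [461.3, -306.8, 8.9]
eef_rot: [[-0.83, 0.512, -0.222], [0.494, 0.859, 0.132], [0.259, 0.0, -0.966]]
contact_force: [-0.5, 0.2, 5.0]
grip_width: 16.3
grasp_force: 58.4
```

```bash
python3 look.py w4
python3 - <<'E'
from h import *
f=dict(np.load('pics/w4.npz'));P=cloud(f,f['d']);T=(P-f['pos'])@f['rot']
for u in (264,268,272,284,296,300,304): print(u,[(v,np.round(T[v,u]).astype(int).tolist(),int(round(P[v,u,2]))) for v in range(236,300,8)])
E
```

```text
7.625 [ 461.3 -306.8    8.9] [  6.7  43.5  33.2  99.  -24.2  60.9 109.6]
cam [ 433. -291.  189.] [ 0.04 -0.02 -1.  ]
264 [(236, [25, -8, -30], 45), (244, [22, -8, -33], 47), (252, [20, -8, -34], 47), (260, [17, -8, -37], 49), (268, [14, -8, -38], 49), (276, [12, -8, -40], 51), (284, [11, -8, -44], 54), (292, [8, -8, -44], 54)]
268 [(236, [26, -6, -32], 47), (244, [23, -6, -35], 49), (252, [21, -6, -37], 50), (260, [18, -6, -38], 50), (268, [15, -6, -40], 51), (276, [13, -6, -42], 52), (284, [11, -6, -44], 54), (292, [9, -6, -47], 56)]
272 [(236, [26, -5, -35], 49), (244, [23, -5, -35], 49), (252, [21, -5, -37], 50), (260, [18, -5, -39], 52), (268, [16, -5, -42], 53), (276, [14, -5, -43], 54), (284, [11, -5, -45], 56), (292, [9, -5, -46], 56)]
284 [(236, [27, 0, -36], 50), (244, [24, 0, -37], 51), (252, [21, 0, -39], 52), (260, [19, 0, -41], 53), (268, [17, 0, -43], 55), (276, [14, 0, -45], 56), (284, [12, 0, -47], 57), (292, [9, 0, -47], 56)]
296 [(236, [26, 4, -34], 49), (244, [24, 4, -36], 50), (252, [21, 4, -38], 51), (260, [19, 4, -40], 52), (268, [16, 4, -42], 53), (276, [13, 4, -42], 53), (284, [11, 4, -45], 55), (292, [9, 4, -47], 56)]
300 [(236, [26, 6, -33], 48), (244, [23, 6, -35], 49), (252, [21, 6, -38], 51), (260, [18, 6, -39], 51), (268, [16, 6, -40], 52), (276, [13, 6, -42], 53), (284, [11, 6, -44], 55), (292, [8, 6, -45], 54)]
304 [(236, [25, 8, -31], 45), (244, [22, 8, -33], 47), (252, [20, 8, -36], 48), (260, [17, 8, -36], 48), (268, [15, 8, -39], 50), (276, [12, 8, -40], 51), (284, [10, 7, -42], 52), (292, [7, 7, -44], 53)]
```

View pics/w4.png

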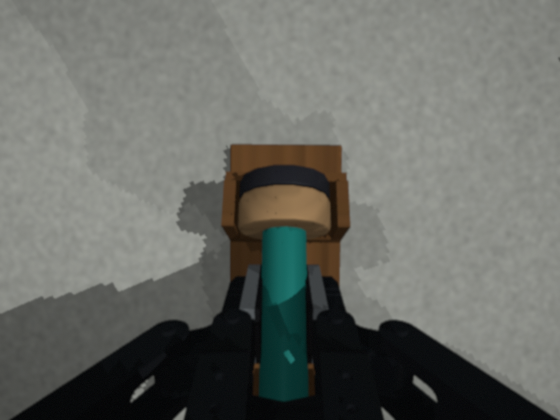

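Run:
```python
from h import *
f=dict(np.load('pics/w4.npz'));P=cloud(f,f['d']);T=(P-f['pos'])@f['rot']
for u in (250,254,258,312,316,320): print(u,[(v,np.round(T[v,u]).astype(int).tolist(),int(round(P[v,u,2]))) for v in range(256,304,6)])
```

```text
250 [(256, [1, -17, 2], 7), (262, [-2, -17, 2], 7), (268, [11, -14, -31], 41), (274, [10, -14, -35], 46), (280, [10, -13, -40], 51), (286, [11, -13, -46], 56), (292, [11, -12, -51], 61), (298, [11, -12, -55], 65)]
254 [(256, [1, -15, 3], 7), (262, [-2, -15, 2], 6), (268, [10, -13, -30], 41), (274, [10, -12, -35], 46), (280, [11, -12, -41], 51), (286, [11, -11, -45], 56), (292, [11, -11, -50], 60), (298, [11, -11, -55], 65)]
258 [(256, [1, -13, 2], 7), (262, [-1, -13, 1], 8), (268, [11, -11, -31], 41), (274, [11, -10, -37], 48), (280, [11, -10, -42], 52), (286, [12, -10, -47], 57), (292, [11, -10, -50], 60), (298, [11, -9, -55], 65)]
312 [(256, [1, 14, 2], 7), (262, [-1, 14, 0], 9), (268, [11, 11, -32], 42), (274, [11, 11, -36], 47), (280, [11, 10, -42], 52), (286, [10, 10, -45], 55), (292, [12, 10, -51], 61), (298, [12, 9, -55], 65)]
316 [(256, [2, 16, 1], 8), (262, [-2, 16, 2], 7), (268, [11, 13, -30], 41), (274, [10, 13, -35], 46), (280, [11, 12, -41], 51), (286, [11, 12, -47], 57), (292, [11, 11, -51], 61), (298, [11, 11, -55], 64)]
320 [(256, [1, 18, 2], 8), (262, [-1, 18, 1], 8), (268, [-5, 18, 1], 7), (274, [11, 14, -36], 46), (280, [11, 14, -41], 51), (286, [11, 13, -47], 57), (292, [11, 13, -50], 59), (298, [11, 12, -54], 64)]
```

Tips are 15 mm past the neck axis, so the grip is good at 58 N. I'll lift straight up, and fit the arm's kinematics to choose a reachable orientation for standing it up.

>>> jog_arm([
  {"fingers":1,"dx":0.0026,"dy":0,"dz":-0.0097,"wx":0,"wy":0,"wz":0},
  {"fingers":1,"dx":0.0026,"dy":0,"dz":-0.0097,"wx":0,"wy":0,"wz":0},
  {"fingers":1,"dx":0.0052,"dy":0,"dz":-0.0193,"wx":0,"wy":0,"wz":0},
  {"fingers":1,"dx":0.0052,"dy":0,"dz":-0.0193,"wx":0,"wy":0,"wz":0},
  {"fingers":1,"dx":0.0078,"dy":0,"dz":-0.029,"wx":0,"wy":0,"wz":0},
  {"fingers":1,"dx":0.0104,"dy":0,"dz":-0.0386,"wx":0,"wy":0,"wz":0},
  {"fingers":1,"dx":0.0104,"dy":0,"dz":-0.0386,"wx":0,"wy":0,"wz":0},
  {"fingers":1,"dx":0.0078,"dy":0,"dz":-0.029,"wx":0,"wy":0,"wz":0},
  {"fingers":1,"dx":0,"dy":0,"dz":0,"wx":0,"wy":0,"wz":0},
])

```text
time_s: 8.8
tool_pos: [461.8, -307.8, 212.1]
eef_rot: [[-0.831, 0.512, -0.217], [0.495, 0.859, 0.13], [0.254, 0.001, -0.967]]
contact_force: [0.9, -0.0, -1.6]
grip_width: 16.3
grasp_force: 58.4
```

```bash
python3 look.py w5
cat > kin.py <<'E'
import numpy as np
from scipy.optimize import least_squares
from scipy.spatial.transform import Rotation as Ro
LO=np.array([-169.25,-16.82,-84.01,7.8,-59.2,7.22,-163.78]);HI=np.array([169.25,113.86,82.57,145.47,239.2,106.19,163.78])
def fk(q,p,sg):
    d1,L1,L2,L3,e1,e2,e3=p; R=np.eye(3);x=np.zeros(3)
    steps=[('z',sg[0]*q[0],(0,0,d1)),('y',q[1],(0,0,L1)),('z',sg[1]*q[2],(e1,0,0)),('y',q[3],(e2,0,L2)),('z',sg[2]*q[4],(0,0,0)),('y',q[5],(e3,0,0)),('z',sg[3]*q[6],(0,0,L3))]
    for ax,a,t in steps:
        R=R@Ro.from_euler(ax,a,degrees=True).as_matrix();x=x+R@np.array(t,float)
    return x,R
E
python3 - <<'E'
from kin import *
import itertools
D=[(np.array([-67.219,23.554,-.728,91.456,.321,64.991,-4.71]),np.array([280.721,558.413,208.897]),np.array([[-.893,.449,0],[.449,.893,0],[0,0,-1.]]))]
for n in['w1','w2','w3','w4','w5']:
    f=np.load(f'pics/{n}.npz');D.append((f['q'],f['pos'],f['rot']))
best=None
for sg in itertools.product([1,-1],repeat=4):
  for off in (0,90,180,-90):
    r=sum(np.linalg.norm(fk(q,[0]*7,sg)[1]@Ro.from_euler('z',off,degrees=True).as_matrix()-R) for q,_,R in D)
    if best is None or r<best[0]:best=(r,sg,off)
print(best)
sg=best[1]
r=least_squares(lambda p:np.concatenate([fk(q,p,sg)[0]-x for q,x,_ in D]+[np.array(p[4:])*.01]),[300,400,400,250,0,0,0])
print(np.round(r.x,1),np.abs(r.fun).max());np.savez('kin.npz',p=r.x,sg=sg,off=best[2])
E
```

```text
8.8 [ 461.8 -307.8  212.1] [  2.6  30.2  39.4  90.4 -16.4  81.  104.4]
cam [ 433. -291.  392.] [ 0.05 -0.03 -1.  ]
(np.float64(0.0006849217978669043), (-1, -1, -1, -1), 90)
[273.  320.  418.8 238.3  58.3 -93.4 -15.9] 47.92281151814532
```

Run:
```python
from kin import *
sg=(-1,-1,-1,-1)
D=[(np.array([-67.219,23.554,-.728,91.456,.321,64.991,-4.71]),np.array([280.721,558.413,208.897]))]
for n in['w1','w2','w3','w4','w5']:
    f=np.load(f'pics/{n}.npz');D.append((f['q'],f['pos']))
for S in (D,D[1:]):
  for w in (.01,.1,1):
    p0=np.array([300,400,400,250,0,0,0.])
    r=least_squares(lambda p:np.concatenate([fk(q,p,sg)[0]-x for q,x in S]+[np.array(p[4:])*w]),p0)
    print(len(S),w,np.round(r.x,1));print(np.round([fk(q,r.x,sg)[0]-x for q,x in D],1).tolist())
```

```text
6 0.01 [273.  320.  418.8 238.3  58.3 -93.4 -15.9]
[[-47.9, 12.2, 3.5], [13.8, 7.6, 0.1], [1.4, -0.1, -1.3], [-4.5, 0.3, 1.0], [-5.5, -0.9, 1.0], [8.4, 0.8, -4.2]]
6 0.1 [272.3 352.5 437.8 240.4  36.  -63.5 -21.3]
[[-47.0, 14.4, 4.3], [11.8, 9.1, -0.7], [1.9, -0.1, -1.7], [-5.0, 0.8, 1.2], [-7.2, 0.5, 1.7], [10.5, -0.3, -4.8]]
6 1 [270.8 419.  496.3 234.    1.6  -2.   -2.9]
[[-45.6, 17.8, 3.3], [7.7, 12.4, -2.2], [3.7, -0.6, -1.0], [-6.4, 3.0, 0.3], [-11.9, 5.3, 0.4], [16.9, -4.2, -0.8]]
5 0.01 [ 202.9  182.3  350.3  135.1  162.  -201.1   38.1]
[[-59.5, -16.1, -4.5], [5.9, 10.7, 0.9], [-0.7, -1.4, 0.7], [-4.2, -1.8, 0.7], [-1.1, -4.7, -1.6], [2.3, 1.7, -0.7]]
5 0.1 [245.5 311.9 434.6 207.6  32.5 -96.7 -20.1]
[[-50.6, 5.7, 5.9], [7.4, 10.6, -1.2], [1.5, -0.5, -0.3], [-4.8, -0.3, 2.5], [-6.4, -1.5, 2.4], [9.0, 0.7, -3.4]]
5 1 [268.6 417.9 495.8 230.6   1.4  -2.2  -3.1]
[[-45.9, 17.2, 4.0], [7.1, 12.6, -1.6], [3.8, -0.8, -0.4], [-6.4, 2.9, 1.0], [-11.9, 5.1, 1.3], [16.9, -4.4, -0.3]]
```

```bash
cat > kin.py <<'E'
import numpy as np
from scipy.optimize import least_squares
from scipy.spatial.transform import Rotation as Ro
LO=np.array([-169.25,-16.82,-84.01,7.8,-59.2,7.22,-163.78]);HI=np.array([169.25,113.86,82.57,145.47,239.2,106.19,163.78])
AX='zyzyzyz';SG=[-1,1,-1,1,-1,1,-1]
OFF=Ro.from_euler('z',90,degrees=True).as_matrix()
def fk(q,p):
    # p: d1,L1,L2,L3, x-offsets elbow e1,e2, wrist e3, y offsets y1..y4
    d1,L1,L2,L3,e1,e2,e3,y1,y2,y3,y4=p;R=np.eye(3);x=np.zeros(3)
    T=[(0,y1,d1),(0,y2,L1),(e1,0,0),(e2,y3,L2),(0,y4,0),(e3,0,0),(0,0,L3)]
    for ax,s,a,t in zip(AX,SG,q,T):
        R=R@Ro.from_euler(ax,s*a,degrees=True).as_matrix();x=x+R@np.array(t,float)
    return x,R@OFF
E
python3 - <<'E'
from kin import *
D=[(np.array([-67.219,23.554,-.728,91.456,.321,64.991,-4.71]),np.array([280.721,558.413,208.897]))]
for n in['w1','w2','w3','w4','w5']:
    f=np.load(f'pics/{n}.npz');D.append((f['q'],f['pos']))
for w in (.01,.05,.2):
    r=least_squares(lambda p:np.concatenate([fk(q,p)[0]-x for q,x in D]+[np.array(p[4:])*w]),[300,400,400,250]+[0]*7)
    print(w,np.round(r.x,1),np.abs(r.fun[:18]).max())
    if w==.05:np.savez('kin.npz',p=r.x)
p=np.load('kin.npz')['p']
# goals: upright dauber (tool 55deg from vertical, azimuth psi), face at saucer top +60 and at contact
qc=D[-1][0];rng=np.random.default_rng(0);c,s=np.cos(np.radians(55)),np.sin(np.radians(55))
for psi in range(-150,60,15):
    h=np.array([np.cos(np.radians(psi)),np.sin(np.radians(psi)),0]);z=h*s-np.array([0,0,c]);x=-h*c-np.array([0,0,s]);R=np.c_[x,np.cross(z,x),z]
    for fz in (8,):
        X=np.array([495,129,fz])-R@[45,0,-11.5]
        g=lambda q:np.concatenate([fk(q,p)[0]/10-X/10,(Ro.from_matrix(R.T@fk(q,p)[1])).as_rotvec()*20,(q-qc)*1e-4])
        b=None
        for k in range(6):
            q0=np.clip(qc+(0 if k==0 else 1)*rng.normal(0,40,7),LO+1,HI-1)
            o=least_squares(g,q0,bounds=(LO+3,HI-3))
            if np.linalg.norm(o.fun[:6])<.3 and (b is None or np.abs(o.x-qc).max()<np.abs(b-qc).max()):b=o.x
        print(psi,fz,None if b is None else (np.round(b),round(min((b-LO).min(),(HI-b).min())),round(np.abs(b-qc).max())))
E
```

```text
0.01 [ 2.840e+02  5.336e+02  4.525e+02  3.729e+02  1.000e-01 -0.000e+00
  0.000e+00 -1.460e+01 -1.460e+01 -1.880e+01 -4.000e-01] 0.004972770992992537
0.05 [ 2.835e+02  5.330e+02  4.517e+02  3.721e+02  1.200e+00 -6.000e-01
  3.000e-01 -1.450e+01 -1.450e+01 -1.820e+01 -1.100e+00] 0.08755316181697026
0.2 [ 2.809e+02  5.319e+02  4.511e+02  3.684e+02  2.000e+00 -1.400e+00
  1.000e-01 -1.410e+01 -1.410e+01 -1.490e+01 -4.900e+00] 0.8848958276525423Traceback (most recent call last):
  File "<stdin>", line 20, in <module>
    return func(*args, **kwargs)
    raise ValueError("Initial guess is outside of provided bounds")
ValueError: Initial guess is outside of provided bounds
```

The kinematic fit is exact to 0.1 mm. Next I'll check which approach azimuths are reachable.

```bash
cat > ikscan.py <<'E'
from kin import *
p=np.load('kin.npz')['p'];qc=np.load('pics/w5.npz')['q']
rng=np.random.default_rng(0);c,s=np.cos(np.radians(55)),np.sin(np.radians(55))
def Rpsi(psi):
    h=np.array([np.cos(np.radians(psi)),np.sin(np.radians(psi)),0]);z=h*s-np.array([0,0,c]);x=-h*c-np.array([0,0,s]);return np.c_[x,np.cross(z,x),z]
def solve(X,R,qc,n=6):
    g=lambda q:np.concatenate([fk(q,p)[0]/10-X/10,(Ro.from_matrix(R.T@fk(q,p)[1])).as_rotvec()*20,(q-qc)*1e-4])
    b=None
    for k in range(n):
        q0=np.clip(qc+(k>0)*rng.normal(0,40,7),LO+4,HI-4)
        o=least_squares(g,q0,bounds=(LO+3,HI-3))
        if np.linalg.norm(o.fun[:6])<.3 and (b is None or np.abs(o.x-qc).max()<np.abs(b-qc).max()):b=o.x
    return b
if __name__=='__main__':
    for psi in range(-180,60,20):
        R=Rpsi(psi);b=solve(np.array([495,129,8])-R@[45,0,-11.5],R,qc)
        print(psi,None if b is None else (np.round(b),round(min((b-LO).min(),(HI-b).min())),round(np.abs(b-qc).max())))
E
python3 ikscan.py
```

```text
-180 (array([-28.,  61.,  27.,  78., -25., 103., -84.]), 3, 188)
-160 (array([-40.,  64.,  38.,  78., -20., 103., -67.]), 3, 172)
-140 (array([-60.,  79.,  69.,  82., -30., 103., -35.]), 3, 139)
-120 (array([-70.,  83.,  75.,  88., -30.,  93., -20.]), 7, 124)
-100 (array([-81.,  84.,  77.,  98., -29.,  78.,  -8.]), 5, 112)
-80 (array([-91.,  86.,  80., 109., -34.,  61.,   7.]), 3, 98)
-60 (array([-98.,  81.,  75., 121., -35.,  38.,  18.]), 7, 101)
-40 (array([-97.,  63.,  60., 134.,  27.,  10., -32.]), 3, 137)
-20 (array([-19.,  43., -37., 141., 108.,  77., -79.]), 5, 183)
0 None
20 None
40 None
```

```bash
cat > sim.py <<'E'
from ikscan import *
from scipy.spatial.transform import Slerp
def jac(q):
    x0,R0=fk(q,p);J=np.zeros((6,7));e=1e-4
    for i in range(7):
        d=q.copy();d[i]+=np.degrees(e);x,R=fk(d,p);J[:3,i]=(x-x0)/e/1000;J[3:,i]=Ro.from_matrix(R@R0.T).as_rotvec()/e
    return J
def follow(q,X,R,N=40):
    """min-norm differential IK along straight/slerp path; returns q trajectory"""
    x0,R0=fk(q,p);dr=Ro.from_matrix(R0.T@R).as_rotvec();T=[q]
    for k in range(1,N+1):
        xt=x0+(X-x0)*k/N;Rt=R0@Ro.from_rotvec(dr*k/N).as_matrix()
        for _ in range(2):
            x,Rr=fk(q,p);e=np.r_[(xt-x)/1000,Ro.from_matrix(Rt@Rr.T).as_rotvec()]
            q=q+np.degrees(np.linalg.pinv(jac(q))@e)
        T.append(q)
    return np.array(T)
def margin(T):return np.minimum(T-LO,HI-T).min(0)
E
python3 - <<'E'
from sim import *
q0=np.array([-67.219,23.554,-.728,91.456,.321,64.991,-4.71]);f=np.load('pics/w1.npz')
print('check',np.round(follow(q0,f['pos'],f['rot'])[-1],1),np.round(f['q'],1))
for psi in range(-140,-20,15):
    R=Rpsi(psi);X=np.array([495,129,60])-R@[45,0,-11.5]
    T=follow(qc,X,R);T2=follow(T[-1],X-[0,0,52],R,10)
    A=np.r_[T,T2];print(psi,np.round(X),np.round(A[-1]),'margin',np.round(margin(A)),'ang',round(np.degrees(np.linalg.norm(Ro.from_matrix(fk(qc,p)[1].T@R).as_rotvec()))))
E
```

```text
check [ -2.7  18.4  39.9  98.6 -12.7  67.6 104. ] [ -3.4  18.6  41.   98.7 -13.1  67.7 104.4]
-140 [468. 106.  90.] [-58.  75.  62.  82. -26. 101. -40.] margin [110.  39.  19.  36.  33.   3.  59.] ang 123
-125 [475. 100.  90.] [-64.  73.  60.  86. -19.  91. -35.] margin [104.  39.  20.  33.  40.  12.  59.] ang 112
-110 [483.  96.  90.] [-70.  70.  59.  93. -13.  80. -30.] margin [98. 37. 21. 29. 43. 23. 59.] ang 102
-95 [492.  94.  90.] [-77.  67.  57. 100.  -7.  68. -27.] margin [91. 35. 22. 25. 43. 25. 59.] ang 92
-80 [501.  94.  90.] [-82.  63.  55. 109.   1.  54. -27.] margin [86. 32. 23. 21. 43. 25. 59.] ang 83
-65 [510.  97.  90.] [-87.  60.  53. 118.  12.  40. -29.] margin [80. 29. 24. 16. 43. 25. 59.] ang 77
-50 [518. 102.  90.] [-91.  57.  52. 127.  29.  25. -38.] margin [76. 26. 24. 11. 43. 17. 59.] ang 72
-35 [524. 109.  90.] [-97.  62.  59. 137.  67.   6. -70.] margin [72. 23. 21.  5. 43. -1. 59.] ang 70
```

```bash
cat > held.py <<'E'
from h import *
def held(n):
    f=dict(np.load(f'pics/{n}.npz'));P=cloud(f,f['d']);T=(P-f['pos'])@f['rot'];hsv=cv2.cvtColor(f['im'],cv2.COLOR_RGB2HSV)
    k=((hsv[...,0]>=82)&(hsv[...,0]<=98)&(hsv[...,1]>150)&(np.abs(T[...,1])<3)&(T[...,0]>12)&(T[...,0]<40)&(T[...,2]<0)&(T[...,2]>-60))
    q=T[k];m=np.polyfit(q[:,0],q[:,2],1);print('neck',len(q),'slope',np.degrees(np.arctan(m[0])),'z at x=0 (axis, r=9)',m[1]+9/np.cos(np.arctan(m[0])),'x range',q[:,0].min(),q[:,0].max())
    d=((hsv[...,0]<25)&(np.abs(T[...,1])<8)&(T[...,0]>20)&(T[...,0]<70)&(T[...,2]<10)&(T[...,2]>-60));w=T[d];print('head wood pts',len(w),np.round(np.percentile(w,[5,50,95],axis=0)).tolist())
    b=((hsv[...,2]<50)&(np.abs(T[...,1])<5)&(T[...,0]>20)&(T[...,0]<75)&(T[...,2]<15)&(T[...,2]>-50));w=T[b];print('foam pts',len(w),np.round(np.percentile(w,[5,50,95],axis=0)).tolist())
E
cat > rows.py <<'E'
import json
from sim import *
def rows(x0,R0,X,R,N):
    dr=Ro.from_matrix(R0.T@R).as_rotvec();r=np.degrees(dr/N);out=[];x=np.array(x0,float)
    for k in range(N):
        Rk=R0@Ro.from_rotvec(dr*k/N).as_matrix();xn=x0+(X-x0)*(k+1)/N;d=Rk.T@(xn-x)/1000;x=xn
        out.append([*np.round(d,4),*np.round(r,2)])
    return out
E
python3 - <<'E'
from held import *;held('w5')
from rows import *
f=np.load('pics/w5.npz');R=Rpsi(-80);X=np.array([495,129,120])-R@[45,0,-11.5]
print(X);[print(r) for r in rows(f['pos'],f['rot'],X,R,12)]
T=follow(qc,X,R,12);print(np.abs(np.diff(T,axis=0)).max(0)*8)
E
```

```text
neck 891 slope 35.12533116180654 z at x=0 (axis, r=9) -43.08715575882172 x range 12.007921764328346 30.053454593033592
head wood pts 1804 [[32.0, -7.0, -40.0], [40.0, -0.0, -37.0], [46.0, 7.0, -33.0]]
foam pts 489 [[47.0, -4.0, -33.0], [50.0, -0.0, -31.0], [53.0, 4.0, -29.0]]
[501.11783162  94.30405277 150.26571297]
[np.float64(0.0126), np.float64(0.0305), np.float64(0.0086), np.float64(1.5), np.float64(-5.43), np.float64(4.08)]
[np.float64(0.0154), np.float64(0.0297), np.float64(0.0065), np.float64(1.5), np.float64(-5.43), np.float64(4.08)]
[np.float64(0.018), np.float64(0.0286), np.float64(0.0042), np.float64(1.5), np.float64(-5.43), np.float64(4.08)]
[np.float64(0.0203), np.float64(0.0273), np.float64(0.0016), np.float64(1.5), np.float64(-5.43), np.float64(4.08)]
[np.float64(0.0222), np.float64(0.0258), np.float64(-0.0011), np.float64(1.5), np.float64(-5.43), np.float64(4.08)]
[np.float64(0.0237), np.float64(0.0241), np.float64(-0.0039), np.float64(1.5), np.float64(-5.43), np.float64(4.08)]
[np.float64(0.0249), np.float64(0.0222), np.float64(-0.0068), np.float64(1.5), np.float64(-5.43), np.float64(4.08)]
[np.float64(0.0256), np.float64(0.0202), np.float64(-0.0098), np.float64(1.5), np.float64(-5.43), np.float64(4.08)]
[np.float64(0.0259), np.float64(0.0181), np.float64(-0.0127), np.float64(1.5), np.float64(-5.43), np.float64(4.08)]
[np.float64(0.0258), np.float64(0.0159), np.float64(-0.0156), np.float64(1.5), np.float64(-5.43), np.float64(4.08)]
[np.float64(0.0252), np.float64(0.0136), np.float64(-0.0184), np.float64(1.5), np.float64(-5.43), np.float64(4.08)]
[np.float64(0.0242), np.float64(0.0113), np.float64(-0.0211), np.float64(1.5), np.float64(-5.43), np.float64(4.08)]
[ 84.97409383  56.82903221  19.06442274  57.8690576   62.10439339
  63.94155184 136.05456082]
```

The dauber sits in the grip as modelled (slope 35°, axis at tool z -43). I'll swing it upright toward the saucer.

>>> jog_arm([
  {"fingers":1,"dx":0.0093,"dy":0.023,"dz":0.0066,"wx":1.13,"wy":-4.07,"wz":3.06},
  {"fingers":1,"dx":0.011,"dy":0.0226,"dz":0.0053,"wx":1.13,"wy":-4.07,"wz":3.06},
  {"fingers":1,"dx":0.0126,"dy":0.022,"dz":0.004,"wx":1.13,"wy":-4.07,"wz":3.06},
  {"fingers":1,"dx":0.014,"dy":0.0213,"dz":0.0026,"wx":1.13,"wy":-4.07,"wz":3.06},
  {"fingers":1,"dx":0.0154,"dy":0.0205,"dz":0.001,"wx":1.13,"wy":-4.07,"wz":3.06},
  {"fingers":1,"dx":0.0165,"dy":0.0195,"dz":-0.0006,"wx":1.13,"wy":-4.07,"wz":3.06},
  {"fingers":1,"dx":0.0174,"dy":0.0185,"dz":-0.0022,"wx":1.13,"wy":-4.07,"wz":3.06},
  {"fingers":1,"dx":0.0182,"dy":0.0175,"dz":-0.004,"wx":1.13,"wy":-4.07,"wz":3.06},
])

```text
time_s: 9.85
tool_pos: [479.0, -103.8, 178.8]
eef_rot: [[-0.573, 0.815, 0.086], [0.747, 0.562, -0.355], [-0.338, -0.139, -0.931]]
contact_force: [0.2, 0.5, -1.0]
grip_width: 15.9
grasp_force: 58.4
```

>>> jog_arm([
  {"fingers":1,"dx":0.0187,"dy":0.0165,"dz":-0.0056,"wx":1.13,"wy":-4.07,"wz":3.06},
  {"fingers":1,"dx":0.0191,"dy":0.0153,"dz":-0.0073,"wx":1.13,"wy":-4.07,"wz":3.06},
  {"fingers":1,"dx":0.0193,"dy":0.014,"dz":-0.009,"wx":1.13,"wy":-4.07,"wz":3.06},
  {"fingers":1,"dx":0.0194,"dy":0.0126,"dz":-0.0107,"wx":1.13,"wy":-4.07,"wz":3.06},
  {"fingers":1,"dx":0.0193,"dy":0.0115,"dz":-0.0122,"wx":1.13,"wy":-4.07,"wz":3.06},
  {"fingers":1,"dx":0.019,"dy":0.01,"dz":-0.0137,"wx":1.13,"wy":-4.07,"wz":3.06},
  {"fingers":1,"dx":0.0186,"dy":0.0088,"dz":-0.0152,"wx":1.13,"wy":-4.07,"wz":3.06},
  {"fingers":1,"dx":0.018,"dy":0.008,"dz":-0.016,"wx":1.13,"wy":-4.07,"wz":3.06},
  {"fingers":1,"dx":0,"dy":0,"dz":0,"wx":0,"wy":0,"wz":0},
  {"fingers":1,"dx":0,"dy":0,"dz":0,"wx":0,"wy":0,"wz":0},
])

```text
time_s: 11.1
tool_pos: [495.7, 95.7, 151.6]
eef_rot: [[-0.105, 0.985, 0.138], [0.565, 0.174, -0.806], [-0.818, -0.007, -0.575]]
contact_force: [-0.7, -1.0, -0.9]
grip_width: 16.6
grasp_force: 58.6
```

```bash
python3 look.py w6
python3 - <<'E'
from held import *;held('w6')
f=np.load('pics/w6.npz');R,x=f['rot'],f['pos']
a=R@[-.819,0,-.573];face=x+R@[45,0,-11.5];print('axis',a,'face',face)
tgt=np.array([495,129,30]);print('shift to 22 above saucer, tool axes',R.T@(tgt-face))
from plant import robot
r=robot.outline_of('saucer','wrist');
for o in r[:2]:
    v,u=np.nonzero(o['region']);print(o['conf'],o['bbox'],ray(dict(f),u.mean(),v.mean(),8))
E
```

```text
11.1 [495.7  95.7 151.6] [-82.4  48.5  53.9 108.2  13.8  63.9 -30. ]
cam [465. 272. 183.] [ 0.16 -0.94 -0.3 ]
neck 838 slope 34.74332953400283 z at x=0 (axis, r=9) -41.539781482713195 x range 12.01135924155518 29.04577769450827
head wood pts 1818 [[30.0, -7.0, -39.0], [39.0, -0.0, -36.0], [45.0, 7.0, -31.0]]
foam pts 506 [[46.0, -5.0, -32.0], [49.0, -0.0, -30.0], [52.0, 4.0, -28.0]]
axis [ 0.00720023 -0.00114027  0.99951831] face [489.40411463 130.4224998  121.36384844]
shift to 22 above saucer, tool axes [73.34073901  5.89412039 54.47096094]
0.61 [211.4, 3.1, 162.2, 42.4] [499.08130496 103.10428143   8.        ]
```

View pics/w6.png

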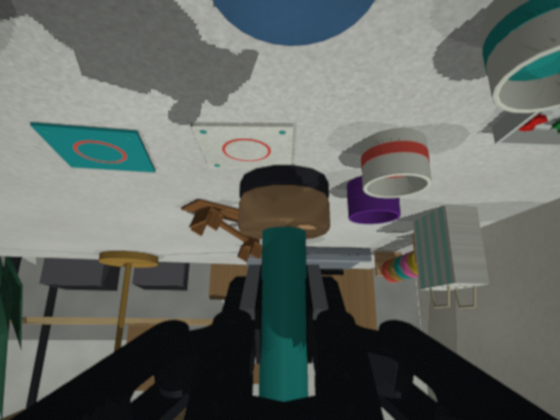

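Upside-down wrist view: the dauber is upright in the grip (foam at (283,185)) and the saucer edge is below it (290,40). Lowering now.

>>> jog_arm([
  {"fingers":1,"dx":0.012,"dy":0.001,"dz":0.009,"wx":0,"wy":0,"wz":0},
  {"fingers":1,"dx":0.0125,"dy":0.001,"dz":0.0092,"wx":0,"wy":0,"wz":0},
  {"fingers":1,"dx":0.0125,"dy":0.001,"dz":0.0092,"wx":0,"wy":0,"wz":0},
  {"fingers":1,"dx":0.0125,"dy":0.001,"dz":0.0092,"wx":0,"wy":0,"wz":0},
  {"fingers":1,"dx":0.012,"dy":0.001,"dz":0.009,"wx":0,"wy":0,"wz":0},
  {"fingers":1,"dx":0.012,"dy":0.001,"dz":0.009,"wx":0,"wy":0,"wz":0},
  {"fingers":1,"dx":0.0041,"dy":0,"dz":0.0029,"wx":0,"wy":0,"wz":0},
  {"fingers":1,"dx":0.0041,"dy":0,"dz":0.0029,"wx":0,"wy":0,"wz":0},
  {"fingers":1,"dx":0.0025,"dy":0,"dz":0.0017,"wx":0,"wy":0,"wz":0},
  {"fingers":1,"dx":0.001,"dy":0,"dz":0.0007,"wx":0,"wy":0,"wz":0},
  {"fingers":1,"dx":0,"dy":0,"dz":0,"wx":0,"wy":0,"wz":0},
])

```text
time_s: 12.58
tool_pos: [501.9, 95.5, 46.0]
eef_rot: [[-0.105, 0.985, 0.139], [0.567, 0.174, -0.805], [-0.817, -0.006, -0.576]]
contact_force: [-0.3, -0.5, -1.1]
grip_width: 16.6
grasp_force: 58.6
```

Run:
```python
from plant import robot
import numpy as np
s=robot.state();R=np.array(s['eef_rot']);print('face',s['tool_pos']+R@[45,0,-11.5],'axis',R@[-.819,0,-.573],s['contact_force'],'down in tool',-R[2])
```

```text
face [495.62829502 130.31019197  15.80910614] axis [ 0.0060923  -0.00270759  0.99952266] [-0.3100436  -0.54752683 -1.10012641] down in tool [0.81721766 0.00553091 0.57630262]
```

>>> jog_arm([
  {"fingers":1,"dx":0.001,"dy":0,"dz":0.0007,"wx":0,"wy":0,"wz":0},
  {"fingers":1,"dx":0.001,"dy":0,"dz":0.0007,"wx":0,"wy":0,"wz":0},
  {"fingers":1,"dx":0.001,"dy":0,"dz":0.0007,"wx":0,"wy":0,"wz":0},
  {"fingers":1,"dx":0.001,"dy":0,"dz":0.0007,"wx":0,"wy":0,"wz":0},
  {"fingers":1,"dx":0.001,"dy":0,"dz":0.0007,"wx":0,"wy":0,"wz":0},
])

```text
time_s: 13.2
tool_pos: [501.9, 95.5, 39.6]
eef_rot: [[-0.105, 0.985, 0.139], [0.567, 0.174, -0.805], [-0.817, -0.006, -0.576]]
contact_force: [-0.8, 0.2, -0.8]
grip_width: 16.3
grasp_force: 58.6
```

>>> jog_arm([
  {"fingers":1,"dx":0.001,"dy":0,"dz":0.0007,"wx":0,"wy":0,"wz":0},
  {"fingers":1,"dx":0.0007,"dy":0,"dz":0.0005,"wx":0,"wy":0,"wz":0},
  {"fingers":1,"dx":0,"dy":0,"dz":0,"wx":0,"wy":0,"wz":0},
])

```text
time_s: 13.58
tool_pos: [501.8, 95.5, 37.6]
eef_rot: [[-0.105, 0.985, 0.139], [0.567, 0.174, -0.805], [-0.817, -0.006, -0.576]]
contact_force: [0.1, -0.1, -1.4]
grip_width: 16.2
grasp_force: 58.6
```

>>> jog_arm([
  {"fingers":1,"dx":0.0008,"dy":0,"dz":0.0006,"wx":0,"wy":0,"wz":0},
  {"fingers":1,"dx":0.0005,"dy":0,"dz":0.0003,"wx":0,"wy":0,"wz":0},
])

```text
time_s: 13.82
tool_pos: [501.9, 95.5, 36.2]
eef_rot: [[-0.105, 0.985, 0.139], [0.566, 0.174, -0.806], [-0.818, -0.006, -0.576]]
contact_force: [-1.4, 1.2, 3.5]
grip_width: 16.4
grasp_force: 58.6
```

Contact at about 4.5 N. Releasing and backing off along the tool axis.

>>> jog_arm([
  {"fingers":1,"dx":0,"dy":0,"dz":0,"wx":0,"wy":0,"wz":0},
  {"fingers":0.5,"dx":0,"dy":0,"dz":0,"wx":0,"wy":0,"wz":0},
  {"fingers":0.3,"dx":0,"dy":0,"dz":0,"wx":0,"wy":0,"wz":0},
  {"fingers":0,"dx":0,"dy":0,"dz":0,"wx":0,"wy":0,"wz":0},
  {"fingers":-0.5,"dx":0,"dy":0,"dz":0,"wx":0,"wy":0,"wz":0},
  {"fingers":-1,"dx":0,"dy":0,"dz":0,"wx":0,"wy":0,"wz":0},
  {"fingers":-1,"dx":0,"dy":0,"dz":0,"wx":0,"wy":0,"wz":0},
])

```text
time_s: 14.7
tool_pos: [501.8, 95.5, 36.0]
eef_rot: [[-0.105, 0.985, 0.139], [0.567, 0.174, -0.805], [-0.817, -0.006, -0.576]]
contact_force: [-0.0, 1.1, 0.4]
grip_width: 85.4
grasp_force: 0.0
```

>>> jog_arm([
  {"fingers":-1,"dx":0,"dy":0,"dz":-0.012,"wx":0,"wy":0,"wz":0},
  {"fingers":-1,"dx":0,"dy":0,"dz":-0.02,"wx":0,"wy":0,"wz":0},
  {"fingers":-1,"dx":0,"dy":0,"dz":-0.035,"wx":0,"wy":0,"wz":0},
  {"fingers":-1,"dx":0,"dy":0,"dz":-0.045,"wx":0,"wy":0,"wz":0},
  {"fingers":-1,"dx":0,"dy":0,"dz":-0.045,"wx":0,"wy":0,"wz":0},
  {"fingers":-1,"dx":0,"dy":0,"dz":0,"wx":0,"wy":0,"wz":0},
])

```text
time_s: 15.45
tool_pos: [480.5, 226.6, 127.7]
eef_rot: [[-0.106, 0.984, 0.144], [0.57, 0.179, -0.802], [-0.815, -0.003, -0.579]]
contact_force: [-0.1, -0.5, 0.2]
grip_width: 85.3
grasp_force: 0.0
```

```bash
python3 look.py w7
python3 - <<'E'
from plant import robot
from h import *
for n in['wrist','top','scene']:
    im,d=robot.get_image(n);c=robot.get_calibration(n);np.savez(f'pics/{n}7.npz',im=im,d=d,**c)
    P=cloud(c,d);hsv=cv2.cvtColor(im,cv2.COLOR_RGB2HSV)
    k=(hsv[...,0]>=15)&(hsv[...,0]<=35)&(hsv[...,1]>110)&(np.hypot(P[...,0]-495,P[...,1]-129)<50)&(P[...,2]>85)&(P[...,2]<140)
    q=P[k];print(n,'gold',k.sum(),np.round(np.percentile(q,[5,50,95],axis=0),1).tolist() if len(q) else'')
    k=(hsv[...,0]>=80)&(hsv[...,0]<=100)&(hsv[...,1]>120)&(np.hypot(P[...,0]-495,P[...,1]-129)<40)&(P[...,2]>15)&(P[...,2]<105)
    q=P[k];print(' teal',k.sum(),np.round(np.percentile(q,[5,50,95],axis=0),1).tolist() if len(q) else'')
    if n=='wrist':cv2.imwrite('pics/w7b.png',im[:,:,::-1])
s=robot.state();print(np.round(s['tool_pos'],1),np.round(s['eef_rot'],3).tolist(),np.round(s['qpos'],1))
E
```

```text
15.45 [480.5 226.6 127.7] [-85.2  53.9  49.   95.9   8.   74.9 -33.5]
cam [449. 403. 161.] [ 0.17 -0.94 -0.3 ]
wrist gold 1107 [[484.0, 130.5, 101.3], [493.4, 138.7, 113.2], [504.5, 141.0, 123.5]]
 teal 1587 [[487.6, 131.7, 35.9], [493.8, 135.6, 66.5], [501.3, 137.3, 94.6]]
top gold 101 [[486.8, 117.7, 118.7], [497.9, 128.4, 122.6], [507.0, 137.8, 125.9]]
 teal 0 
scene gold 46 [[490.6, 126.1, 107.8], [499.2, 135.0, 122.4], [506.1, 139.9, 125.9]]
 teal 4 [[496.5, 133.1, 45.6], [499.0, 134.3, 55.3], [500.3, 135.9, 70.5]]
[479.6 220.8 126.3] [[-0.105, 0.985, 0.138], [0.566, 0.173, -0.806], [-0.818, -0.006, -0.575]] [-85.   54.1  49.   96.3   8.   74.7 -33.5]
```

View pics/w7.png

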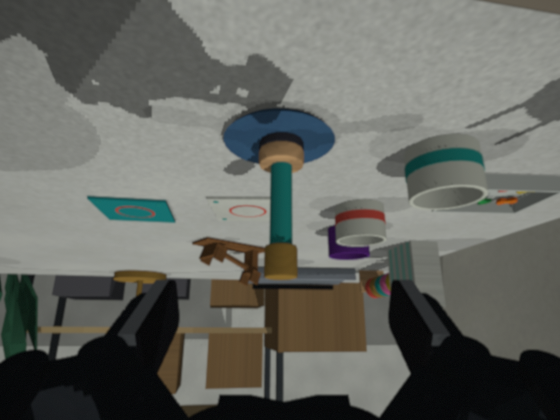

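The dauber stands upright in the middle of the saucer (knob at px (281,262), blue disc at (280,135)). Planning the move above the knob.

Run:
```python
from rows import *
from plant import robot
s=robot.state();q=np.array(s['qpos'])
R=np.c_[[-.174,.985,0],[.985,.174,0],[0,0,-1.]];X=np.array([495,129,130.])
for r in rows(np.array(s['tool_pos']),np.array(s['eef_rot']),X,R,10):print([float(v) for v in r])
T=follow(q,X,R,10);print(np.round(np.abs(np.diff(T,axis=0)).max(0)*8))
for Y in ([495,129,66],[495,129,180],[634,-42,180],[634,-42,70],[634,-42,160],[486,-78,160],[486,-78,65],[486,-78,160],[495,129,160],[495,129,66]):
    T=follow(T[-1],np.array(Y,float),R,12);print(Y,np.round(T[-1]),np.round(margin(T).min()))
# refine pot & card position from top image
from h import *
f=dict(np.load('pics/top7.npz'));hsv=cv2.cvtColor(f['im'],cv2.COLOR_RGB2HSV)
k=((hsv[...,0]<8)|(hsv[...,0]>172))&(hsv[...,1]>110)
for nm,b,h in[('pad',(150,195,312,345),10),('ring',(215,255,322,362),4)]:
    m=np.zeros(k.shape,bool);m[b[0]:b[1],b[2]:b[3]]=k[b[0]:b[1],b[2]:b[3]];v,u=np.nonzero(m)
    (cx,cy),rad=cv2.minEnclosingCircle(np.c_[u,v].astype(np.float32));print(nm,len(u),cx,cy,rad,ray(f,cx,cy,h))
f=dict(np.load('pics/wrist7.npz'));P=cloud(f,f['d']);
m=(np.hypot(P[...,0]-634,P[...,1]+42)<60)&(P[...,2]>46)&(P[...,2]<51);q=P[m];print('rim wrist',m.sum(),q.min(0),q.max(0))
f=dict(np.load('pics/top7.npz'));P=cloud(f,f['d'])
m=(np.hypot(P[...,0]-634,P[...,1]+42)<50)&(P[...,2]>42)&(P[...,2]<55);q=P[m];print('rim top',m.sum(),q.min(0),q.max(0))
```

```text
[-0.0057, -0.0001, 0.0074, -0.04, 5.49, 0.01]
[-0.0063, -0.0001, 0.0068, -0.04, 5.49, 0.01]
[-0.007, -0.0001, 0.0062, -0.04, 5.49, 0.01]
[-0.0075, -0.0001, 0.0055, -0.04, 5.49, 0.01]
[-0.008, -0.0001, 0.0048, -0.04, 5.49, 0.01]
[-0.0084, -0.0001, 0.004, -0.04, 5.49, 0.01]
[-0.0088, -0.0001, 0.0031, -0.04, 5.49, 0.01]
[-0.009, -0.0001, 0.0023, -0.04, 5.49, 0.01]
[-0.0092, -0.0001, 0.0014, -0.04, 5.49, 0.01]
[-0.0093, -0.0001, 0.0005, -0.04, 5.49, 0.01]
[51. 34. 18. 22. 42. 29. 61.]
[495, 129, 66] [-47.  26.  35. 117. -22.  43.  11.] 28.0
[495, 129, 180] [-53.  16.  41. 111. -13.  57.   3.] 28.0
[634, -42, 180] [-28.  30.  40.  94. -21.  64.  28.] 33.0
[634, -42, 70] [-25.  37.  36.  99. -26.  53.  32.] 33.0
[634, -42, 160] [-27.  31.  39.  95. -22.  62.  28.] 33.0
[486, -78, 160] [-32.  16.  44. 115. -14.  54.  28.] 30.0
[486, -78, 65] [-26.  25.  38. 120. -23.  42.  36.] 26.0
[486, -78, 160] [-33.  16.  44. 115. -14.  54.  29.] 26.0
[495, 129, 160] [-52.  18.  40. 112. -14.  54.   4.] 30.0
[495, 129, 66] [-47.  26.  35. 117. -21.  43.  11.] 28.0
pad 390 326.8928527832031 174.35714721679688 12.50136947631836 [634.40663151 -43.41196391  10.        ]
ring 52 340.1190490722656 234.3095245361328 10.180168151855469 [485.84812268 -77.93325726   4.        ]
rim wrist 269 [600.4409014  -76.20041788  46.00150618] [664.72772551 -10.97165152  49.20460009]
rim top 144 [604.11499296 -76.67538151  42.2515728 ] [668.06294388 -11.31531612  52.72298971]
```

>>> jog_arm([
  {"fingers":-1,"dx":-0.0057,"dy":0,"dz":0.0074,"wx":0,"wy":5.49,"wz":0},
  {"fingers":-1,"dx":-0.0063,"dy":0,"dz":0.0068,"wx":0,"wy":5.49,"wz":0},
  {"fingers":-1,"dx":-0.007,"dy":0,"dz":0.0062,"wx":0,"wy":5.49,"wz":0},
  {"fingers":-1,"dx":-0.0075,"dy":0,"dz":0.0055,"wx":0,"wy":5.49,"wz":0},
  {"fingers":-1,"dx":-0.008,"dy":0,"dz":0.0048,"wx":0,"wy":5.49,"wz":0},
  {"fingers":-1,"dx":-0.0084,"dy":0,"dz":0.004,"wx":0,"wy":5.49,"wz":0},
  {"fingers":-1,"dx":-0.0088,"dy":0,"dz":0.0031,"wx":0,"wy":5.49,"wz":0},
  {"fingers":-1,"dx":-0.009,"dy":0,"dz":0.0023,"wx":0,"wy":5.49,"wz":0},
  {"fingers":-1,"dx":-0.0092,"dy":0,"dz":0.0014,"wx":-0.2,"wy":5.49,"wz":0},
  {"fingers":-1,"dx":-0.0093,"dy":0,"dz":0.0005,"wx":-0.2,"wy":5.49,"wz":0},
  {"fingers":-1,"dx":0,"dy":0,"dz":0,"wx":0,"wy":0,"wz":0},
  {"fingers":-1,"dx":0,"dy":0,"dz":0,"wx":0,"wy":0,"wz":0},
])

```text
time_s: 17.15
tool_pos: [495.7, 130.0, 129.6]
eef_rot: [[-0.174, 0.985, -0.0], [0.985, 0.174, 0.0], [0.0, -0.0, -1.0]]
contact_force: [-0.6, 1.1, 0.1]
grip_width: 85.1
grasp_force: 0.0
```

```bash
python3 look.py w8
python3 - <<'E'
from h import *
f=dict(np.load('pics/w8.npz'));print(np.round(f['rot'],4).tolist())
P=cloud(f,f['d']);hsv=cv2.cvtColor(f['im'],cv2.COLOR_RGB2HSV)
k=(hsv[...,0]>=15)&(hsv[...,0]<=35)&(hsv[...,1]>110)&(np.hypot(P[...,0]-495,P[...,1]-129)<50)&(P[...,2]>116)&(P[...,2]<130)
q=P[k];print(k.sum(),q.min(0),np.median(q,0),q.max(0))
if k.sum()>20:
    v,u=np.nonzero(k);(cx,cy),r=cv2.minEnclosingCircle(np.c_[u,v].astype(np.float32));K=ray(f,cx,cy,123);print('knob',cx,cy,r,K,'tool xy err',(K-f['pos'])@f['rot'])
E
```

```text
17.15 [495.7 130.  129.6] [-50.9  20.5  38.7 114.  -16.4  50.9   6.5]
cam [482. 206. 296.] [ 0.05 -0.3  -0.95]
[[-0.1736, 0.9848, -0.0001], [0.9848, 0.1736, 0.0004], [0.0004, -0.0001, -1.0]]
1826 [483.6557752  118.47990409 116.0081836 ] [495.7549247  131.93062795 123.76437705] [508.08594486 142.7425164  125.91197049]
knob 283.9436340332031 250.86053466796875 24.696638107299805 [495.78794397 131.67440747 123.        ] tool xy err [1.62876855 0.37791398 6.58399237]
```

>>> jog_arm([
  {"fingers":-1,"dx":0.001,"dy":0,"dz":0.015,"wx":0,"wy":0,"wz":0},
  {"fingers":-1,"dx":0,"dy":0,"dz":0.02,"wx":0,"wy":0,"wz":0},
  {"fingers":-1,"dx":0,"dy":0,"dz":0.017,"wx":0,"wy":0,"wz":0},
  {"fingers":-1,"dx":0,"dy":0,"dz":0.01,"wx":0,"wy":0,"wz":0},
  {"fingers":0,"dx":0,"dy":0,"dz":0,"wx":0,"wy":0,"wz":0},
  {"fingers":0.2,"dx":0,"dy":0,"dz":0,"wx":0,"wy":0,"wz":0},
  {"fingers":0.3,"dx":0,"dy":0,"dz":0,"wx":0,"wy":0,"wz":0},
  {"fingers":0.4,"dx":0,"dy":0,"dz":0,"wx":0,"wy":0,"wz":0},
  {"fingers":1,"dx":0,"dy":0,"dz":0,"wx":0,"wy":0,"wz":0},
  {"fingers":1,"dx":0,"dy":0,"dz":0,"wx":0,"wy":0,"wz":0},
  {"fingers":1,"dx":0,"dy":0,"dz":0,"wx":0,"wy":0,"wz":0},
], squeeze=50)

```text
time_s: 18.58
tool_pos: [496.4, 131.5, 68.7]
eef_rot: [[-0.175, 0.985, 0.002], [0.985, 0.175, 0.002], [0.002, 0.002, -1.0]]
contact_force: [-0.8, 0.2, 5.1]
grip_width: 24.4
grasp_force: 48.7
```

>>> jog_arm([
  {"fingers":1,"dx":0,"dy":0,"dz":-0.008,"wx":0,"wy":0,"wz":0},
  {"fingers":1,"dx":0,"dy":0,"dz":-0.018,"wx":0,"wy":0,"wz":0},
  {"fingers":1,"dx":0,"dy":0,"dz":-0.027,"wx":0,"wy":0,"wz":0},
  {"fingers":1,"dx":0,"dy":0,"dz":-0.027,"wx":0,"wy":0,"wz":0},
  {"fingers":1,"dx":-0.012,"dy":0.0065,"dz":0,"wx":0,"wy":0,"wz":0},
  {"fingers":1,"dx":-0.0275,"dy":0.0147,"dz":0,"wx":0,"wy":0,"wz":0},
  {"fingers":1,"dx":-0.0307,"dy":0.0164,"dz":0,"wx":0,"wy":0,"wz":0},
  {"fingers":1,"dx":-0.0307,"dy":0.0164,"dz":0,"wx":0,"wy":0,"wz":0},
  {"fingers":1,"dx":-0.0307,"dy":0.0164,"dz":0,"wx":0,"wy":0,"wz":0},
  {"fingers":1,"dx":-0.0307,"dy":0.0164,"dz":0,"wx":0,"wy":0,"wz":0},
  {"fingers":1,"dx":-0.024,"dy":0.013,"dz":0,"wx":0,"wy":0,"wz":0},
  {"fingers":1,"dx":-0.01,"dy":0.0052,"dz":0,"wx":0,"wy":0,"wz":0},
])

```text
time_s: 20.08
tool_pos: [634.0, -46.2, 147.4]
eef_rot: [[-0.172, 0.985, 0.0], [0.985, 0.172, 0.0], [0.0, 0.0, -1.0]]
contact_force: [-0.7, -0.2, -0.9]
grip_width: 24.9
grasp_force: 49.1
```

>>> jog_arm([
  {"fingers":1,"dx":0,"dy":0,"dz":0,"wx":0,"wy":0,"wz":0},
  {"fingers":1,"dx":0,"dy":0,"dz":0,"wx":0,"wy":0,"wz":0},
])

```text
time_s: 20.32
tool_pos: [633.1, -42.5, 147.6]
eef_rot: [[-0.176, 0.984, 0.0], [0.984, 0.176, 0.002], [0.002, 0.001, -1.0]]
contact_force: [0.6, 0.6, -0.9]
grip_width: 24.6
grasp_force: 49.1
```

```bash
python3 look.py w9
python3 - <<'E'
from plant import robot
from h import *
from scipy.optimize import least_squares
def circ(q):
    o=least_squares(lambda p:np.hypot(q[:,0]-p[0],q[:,1]-p[1])-p[2],[*q[:,:2].mean(0),30],loss='soft_l1');return o.x
for n in['wrist','top','scene']:
    if n=='wrist':f=dict(np.load('pics/w9.npz'));im,d,c=f['im'],f['d'],f
    else: im,d=robot.get_image(n);c=robot.get_calibration(n)
    P=cloud(c,d);r=np.hypot(P[...,0]-634,P[...,1]+43.5)
    k=(r<40)&(r>22)&(P[...,2]>46)&(P[...,2]<51);q=P[k]
    print(n,k.sum(),q.min(0) if len(q) else'',q.max(0) if len(q) else '',circ(q) if len(q)>20 else'')
E
```

```text
20.325 [633.1 -42.5 147.6] [-26.7  31.6  38.3  95.8 -22.1  60.3  28.7]
cam [620.  33. 314.] [ 0.05 -0.3  -0.95]
wrist 983 [601.81338461 -66.01335507  46.03261597] [667.35831041 -10.07250877  50.92203535] [634.28101652 -42.51572418  30.67291715]
top 4 [628.20219274 -13.53225643  46.15042919] [642.56090249 -13.29201929  48.25140752] 
scene 62 [600.75823191 -79.15817991  46.04922458] [665.97542618 -12.00138104  50.80627577] [632.98990982 -42.9506494   31.00823874]
```

View pics/w9.png

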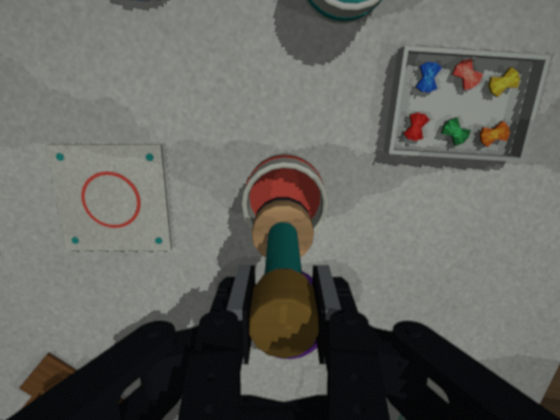

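Picture: the dauber is held by the knob directly over the coral pot (pad at (285,190)), with the card ring at (110,200). The offset is under 1 mm, so I'll dip now.

>>> jog_arm([
  {"fingers":1,"dx":0,"dy":0.0007,"dz":0.01,"wx":0,"wy":0,"wz":0},
  {"fingers":1,"dx":0,"dy":0,"dz":0.018,"wx":0,"wy":0,"wz":0},
  {"fingers":1,"dx":0,"dy":0,"dz":0.018,"wx":0,"wy":0,"wz":0},
  {"fingers":1,"dx":0,"dy":0,"dz":0.012,"wx":0,"wy":0,"wz":0},
  {"fingers":1,"dx":0,"dy":0,"dz":0.008,"wx":0,"wy":0,"wz":0},
  {"fingers":1,"dx":0,"dy":0,"dz":0.004,"wx":0,"wy":0,"wz":0},
  {"fingers":1,"dx":0,"dy":0,"dz":0.002,"wx":0,"wy":0,"wz":0},
  {"fingers":1,"dx":0,"dy":0,"dz":0.0012,"wx":0,"wy":0,"wz":0},
])

```text
time_s: 21.48
tool_pos: [634.8, -43.5, 75.0]
eef_rot: [[-0.175, 0.985, 0.002], [0.985, 0.175, 0.002], [0.001, 0.002, -1.0]]
contact_force: [-0.4, -0.2, 0.5]
grip_width: 24.9
grasp_force: 49.1
```

>>> jog_arm([
  {"fingers":1,"dx":0,"dy":0,"dz":0.0012,"wx":0,"wy":0,"wz":0},
  {"fingers":1,"dx":0,"dy":0,"dz":0.0012,"wx":0,"wy":0,"wz":0},
  {"fingers":1,"dx":0,"dy":0,"dz":0.001,"wx":0,"wy":0,"wz":0},
])

```text
time_s: 21.85
tool_pos: [634.5, -43.4, 71.3]
eef_rot: [[-0.175, 0.985, 0.001], [0.985, 0.175, 0.002], [0.002, 0.001, -1.0]]
contact_force: [-0.4, 0.9, -1.0]
grip_width: 24.5
grasp_force: 49.1
```

>>> jog_arm([
  {"fingers":1,"dx":0,"dy":0,"dz":0.001,"wx":0,"wy":0,"wz":0},
  {"fingers":1,"dx":0,"dy":0,"dz":0.0008,"wx":0,"wy":0,"wz":0},
])

```text
time_s: 22.1
tool_pos: [634.8, -43.7, 70.7]
eef_rot: [[-0.174, 0.985, 0.002], [0.985, 0.174, 0.002], [0.002, 0.002, -1.0]]
contact_force: [-5.5, -0.3, 13.5]
grip_width: 25.1
grasp_force: 50.6
```

Pad touched at about 14 N. I'll lift out and refine the ring position from the last wrist picture.

>>> jog_arm([
  {"fingers":1,"dx":0,"dy":0,"dz":-0.001,"wx":0,"wy":0,"wz":0},
  {"fingers":1,"dx":0,"dy":0,"dz":-0.004,"wx":0,"wy":0,"wz":0},
  {"fingers":1,"dx":0,"dy":0,"dz":-0.012,"wx":0,"wy":0,"wz":0},
  {"fingers":1,"dx":0,"dy":0,"dz":-0.02,"wx":0,"wy":0,"wz":0},
  {"fingers":1,"dx":0,"dy":0,"dz":-0.025,"wx":0,"wy":0,"wz":0},
  {"fingers":1,"dx":0,"dy":0,"dz":-0.02,"wx":0,"wy":0,"wz":0},
  {"fingers":1,"dx":0,"dy":0,"dz":0,"wx":0,"wy":0,"wz":0},
])

```text
time_s: 22.98
tool_pos: [635.6, -43.7, 153.8]
eef_rot: [[-0.175, 0.985, 0.005], [0.985, 0.175, 0.002], [0.001, 0.005, -1.0]]
contact_force: [0.2, -0.1, -0.6]
grip_width: 24.7
grasp_force: 49.2
```

```bash
cat > ring.py <<'E'
import sys
from h import *
def ring(n,near=None):
    f=dict(np.load(f'pics/{n}.npz'));hsv=cv2.cvtColor(f['im'],cv2.COLOR_RGB2HSV)
    v,u=np.nonzero(((hsv[...,0]<10)|(hsv[...,0]>170))&(hsv[...,1]>90))
    W=np.array([ray(f,a,b,4) for a,b in zip(u,v)]);k=np.hypot(W[:,0]-486,W[:,1]+78)<32;W=W[k]
    from scipy.optimize import least_squares
    o=least_squares(lambda p:np.hypot(W[:,0]-p[0],W[:,1]-p[1])-p[2],[486,-78,24],loss='soft_l1');print(n,'ring',k.sum(),o.x)
    if 'pos' in f: print('tool shift',f['rot'].T@(np.array([o.x[0],o.x[1],0])-np.array([f['pos'][0],f['pos'][1],0])))
for n in sys.argv[1:]:ring(n)
E
python3 ring.py w9 w1 top0
python3 - <<'E'
from plant import robot
import numpy as np
s=robot.state();R=np.array(s['eef_rot']);d=np.array([486,-78,s['tool_pos'][2]])-s['tool_pos'];print(s['tool_pos'],R.T@d*1e-3,s['contact_force'])
from h import *
for n in['top','scene']:
    im,d=robot.get_image(n);c=robot.get_calibration(n);P=cloud(c,d);r=np.hypot(P[...,0]-634,P[...,1]+43.5)
    k=(r<40)&(P[...,2]>46)&(P[...,2]<51);q=P[k];print(n,k.sum(),q.min(0),q.max(0))
E
```

```text
w9 ring 596 [484.83219433 -78.53215468  24.37582996]
tool shift [-9.43809188e+00 -1.52301338e+02 -1.02350458e-01]
w1 ring 435 [485.71681109 -77.11094274  24.33231448]
tool shift [9.51096437e+01 2.11886330e+02 1.42807231e-01]
top0 ring 84 [485.73051553 -78.07152688  24.15890244]
[635.61481682 -43.7341092  153.83803229] [-0.00760559 -0.15329806 -0.00077737] [ 0.15843088 -0.12724718 -0.57741792]
top 10 [625.80917532 -17.80617803  46.421571  ] [654.38598951 -13.16582239  50.85671576]
scene 67 [599.95692713 -78.7438605   46.13446583] [666.38637104  -9.97449325  50.40474223]
```

The pot is unmoved. Moving to the card ring at (485.4, -78).

>>> jog_arm([
  {"fingers":1,"dx":-0.0007,"dy":-0.013,"dz":0,"wx":0,"wy":0,"wz":0},
  {"fingers":1,"dx":-0.0014,"dy":-0.028,"dz":0,"wx":0,"wy":0,"wz":0},
  {"fingers":1,"dx":-0.0015,"dy":-0.03,"dz":0,"wx":0,"wy":0,"wz":0},
  {"fingers":1,"dx":-0.0015,"dy":-0.03,"dz":0,"wx":0,"wy":0,"wz":0},
  {"fingers":1,"dx":-0.0014,"dy":-0.028,"dz":0,"wx":0,"wy":0,"wz":0},
  {"fingers":1,"dx":-0.0008,"dy":-0.018,"dz":0,"wx":0,"wy":0,"wz":0},
  {"fingers":1,"dx":-0.0004,"dy":-0.0069,"dz":0.01,"wx":0,"wy":0,"wz":0},
  {"fingers":1,"dx":0,"dy":0,"dz":0.02,"wx":0,"wy":0,"wz":0},
  {"fingers":1,"dx":0,"dy":0,"dz":0.02,"wx":0,"wy":0,"wz":0},
  {"fingers":1,"dx":0,"dy":0,"dz":0.012,"wx":0,"wy":0,"wz":0},
  {"fingers":1,"dx":0,"dy":0,"dz":0,"wx":0,"wy":0,"wz":0},
  {"fingers":1,"dx":0,"dy":0,"dz":0,"wx":0,"wy":0,"wz":0},
])

```text
time_s: 24.58
tool_pos: [484.5, -78.1, 89.6]
eef_rot: [[-0.174, 0.985, 0.001], [0.985, 0.174, 0.001], [0.001, 0.002, -1.0]]
contact_force: [0.3, 0.7, -1.1]
grip_width: 24.6
grasp_force: 49.2
```

```bash
python3 look.py w10; python3 ring.py w10
python3 - <<'E'
from h import *
f=dict(np.load('pics/w10.npz'));print(np.round(f['rot'],4).tolist())
P=cloud(f,f['d']);hsv=cv2.cvtColor(f['im'],cv2.COLOR_RGB2HSV);T=(P-f['pos'])@f['rot']
k=(hsv[...,0]>=82)&(hsv[...,0]<=98)&(hsv[...,1]>150)&(T[...,2]<45)&(T[...,2]>-40)&(np.abs(T[...,0])<25)&(np.abs(T[...,1])<15)
q=T[k]
for a in range(-40,45,10):
    r=q[(q[:,2]>=a)&(q[:,2]<a+10)]
    if len(r)>20:print(a,len(r),'x top',np.percentile(r[:,0],97)-9,'y mid',np.percentile(r[:,1],[3,97]).mean())
E
```

```text
24.575 [484.5 -78.1  89.6] [-27.9  22.5  39.5 119.  -20.2  45.1  34. ]
cam [471.  -2. 256.] [ 0.05 -0.3  -0.95]
w10 ring 615 [485.44941983 -78.54632516  24.3939608 ]
tool shift [-5.71190018e-01  8.31065211e-01  5.90307051e-04]
[[-0.1744, 0.9847, 0.0013], [0.9847, 0.1744, 0.0014], [0.0012, 0.0015, -1.0]]
-30 82 x top -1.4704237915490594 y mid -0.14042043614709954
-20 313 x top -1.5742779952653292 y mid -0.20825371874254373
-10 265 x top -1.5430876471047057 y mid -0.37633958823885605
0 219 x top -1.6225966517358552 y mid -0.36566087067984565
10 192 x top -1.6297714708507902 y mid -0.44693735129889145
20 159 x top -1.665490459752709 y mid -0.4296449970750569
30 54 x top -1.6841180112727514 y mid -0.18392126414607457
```

>>> jog_arm([
  {"fingers":1,"dx":0,"dy":0.0012,"dz":0.008,"wx":0,"wy":0,"wz":0},
  {"fingers":1,"dx":0,"dy":0,"dz":0.007,"wx":0,"wy":0,"wz":0},
  {"fingers":1,"dx":0,"dy":0,"dz":0.004,"wx":0,"wy":0,"wz":0},
  {"fingers":1,"dx":0,"dy":0,"dz":0.0012,"wx":0,"wy":0,"wz":0},
  {"fingers":1,"dx":0,"dy":0,"dz":0.0012,"wx":0,"wy":0,"wz":0},
  {"fingers":1,"dx":0,"dy":0,"dz":0.0012,"wx":0,"wy":0,"wz":0},
])

```text
time_s: 25.38
tool_pos: [485.6, -77.7, 66.7]
eef_rot: [[-0.175, 0.985, 0.001], [0.985, 0.175, 0.002], [0.001, 0.001, -1.0]]
contact_force: [-0.8, -0.2, -0.8]
grip_width: 24.4
grasp_force: 49.2
```

>>> jog_arm([
  {"fingers":1,"dx":0,"dy":0,"dz":0.001,"wx":0,"wy":0,"wz":0},
  {"fingers":1,"dx":0,"dy":0,"dz":0.0008,"wx":0,"wy":0,"wz":0},
])

```text
time_s: 25.62
tool_pos: [485.5, -77.6, 64.9]
eef_rot: [[-0.175, 0.985, 0.001], [0.985, 0.175, 0.002], [0.001, 0.001, -1.0]]
contact_force: [-0.2, -0.4, -0.8]
grip_width: 24.9
grasp_force: 49.2
```

>>> jog_arm([
  {"fingers":1,"dx":0,"dy":0,"dz":0.001,"wx":0,"wy":0,"wz":0},
])

```text
time_s: 25.75
tool_pos: [485.7, -77.9, 64.6]
eef_rot: [[-0.174, 0.985, 0.001], [0.985, 0.174, 0.002], [0.002, 0.002, -1.0]]
contact_force: [-4.5, 0.5, 19.7]
grip_width: 24.6
grasp_force: 51.3
```

Pressed at about 20 N on the ring middle. Lifting and going back to the saucer.

>>> jog_arm([
  {"fingers":1,"dx":0,"dy":0,"dz":0,"wx":0,"wy":0,"wz":0},
  {"fingers":1,"dx":0,"dy":0,"dz":-0.001,"wx":0,"wy":0,"wz":0},
  {"fingers":1,"dx":0,"dy":0,"dz":-0.005,"wx":0,"wy":0,"wz":0},
  {"fingers":1,"dx":0,"dy":0,"dz":-0.015,"wx":0,"wy":0,"wz":0},
  {"fingers":1,"dx":0,"dy":0,"dz":-0.02,"wx":0,"wy":0,"wz":0},
  {"fingers":1,"dx":0.012,"dy":0.0027,"dz":-0.01,"wx":0,"wy":0,"wz":0},
  {"fingers":1,"dx":0.028,"dy":0.0064,"dz":0,"wx":0,"wy":0,"wz":0},
  {"fingers":1,"dx":0.033,"dy":0.0075,"dz":0,"wx":0,"wy":0,"wz":0},
  {"fingers":1,"dx":0.033,"dy":0.0075,"dz":0,"wx":0,"wy":0,"wz":0},
  {"fingers":1,"dx":0.033,"dy":0.0075,"dz":0,"wx":0,"wy":0,"wz":0},
  {"fingers":1,"dx":0.033,"dy":0.0075,"dz":0,"wx":0,"wy":0,"wz":0},
  {"fingers":1,"dx":0.02,"dy":0.0045,"dz":0,"wx":0,"wy":0,"wz":0},
])

```text
time_s: 27.25
tool_pos: [495.0, 120.7, 116.0]
eef_rot: [[-0.176, 0.984, 0.002], [0.984, 0.176, 0.002], [0.002, 0.002, -1.0]]
contact_force: [0.6, -0.3, -0.6]
grip_width: 25.0
grasp_force: 49.2
```

>>> jog_arm([
  {"fingers":1,"dx":0.0115,"dy":0.0026,"dz":0,"wx":0,"wy":0,"wz":0},
  {"fingers":1,"dx":0,"dy":0,"dz":0.01,"wx":0,"wy":0,"wz":0},
  {"fingers":1,"dx":0,"dy":0,"dz":0.015,"wx":0,"wy":0,"wz":0},
  {"fingers":1,"dx":0,"dy":0,"dz":0.008,"wx":0,"wy":0,"wz":0},
  {"fingers":1,"dx":0,"dy":0,"dz":0.004,"wx":0,"wy":0,"wz":0},
  {"fingers":1,"dx":0,"dy":0,"dz":0,"wx":0,"wy":0,"wz":0},
])

```text
time_s: 28.0
tool_pos: [495.3, 130.2, 77.9]
eef_rot: [[-0.174, 0.985, 0.0], [0.985, 0.174, 0.001], [0.001, 0.001, -1.0]]
contact_force: [0.7, 0.6, -1.7]
grip_width: 24.8
grasp_force: 49.2
```

9 mm remain to contact at about 68.8.

>>> jog_arm([
  {"fingers":1,"dx":0,"dy":0,"dz":0.003,"wx":0,"wy":0,"wz":0},
  {"fingers":1,"dx":0,"dy":0,"dz":0.0012,"wx":0,"wy":0,"wz":0},
  {"fingers":1,"dx":0,"dy":0,"dz":0.0012,"wx":0,"wy":0,"wz":0},
  {"fingers":1,"dx":0,"dy":0,"dz":0.0012,"wx":0,"wy":0,"wz":0},
  {"fingers":1,"dx":0,"dy":0,"dz":0.001,"wx":0,"wy":0,"wz":0},
])

```text
time_s: 28.62
tool_pos: [495.4, 130.8, 70.6]
eef_rot: [[-0.175, 0.985, 0.001], [0.985, 0.175, 0.002], [0.002, 0.001, -1.0]]
contact_force: [-1.1, -0.1, -1.5]
grip_width: 24.7
grasp_force: 49.2
```

>>> jog_arm([
  {"fingers":1,"dx":0,"dy":0,"dz":0.0008,"wx":0,"wy":0,"wz":0},
  {"fingers":1,"dx":0,"dy":0,"dz":0.0006,"wx":0,"wy":0,"wz":0},
])

```text
time_s: 28.88
tool_pos: [495.4, 130.8, 69.2]
eef_rot: [[-0.175, 0.985, 0.001], [0.985, 0.175, 0.002], [0.001, 0.001, -1.0]]
contact_force: [-0.2, -0.1, -0.5]
grip_width: 25.0
grasp_force: 49.2
```

>>> jog_arm([
  {"fingers":1,"dx":0,"dy":0,"dz":0.0005,"wx":0,"wy":0,"wz":0},
])

```text
time_s: 29.0
tool_pos: [495.4, 130.8, 68.7]
eef_rot: [[-0.175, 0.985, 0.001], [0.985, 0.175, 0.002], [0.001, 0.001, -1.0]]
contact_force: [-0.6, -0.5, 3.7]
grip_width: 24.5
grasp_force: 49.5
```

Contact. Releasing and retreating straight up.

>>> jog_arm([
  {"fingers":1,"dx":0,"dy":0,"dz":0,"wx":0,"wy":0,"wz":0},
  {"fingers":0.4,"dx":0,"dy":0,"dz":0,"wx":0,"wy":0,"wz":0},
  {"fingers":0.2,"dx":0,"dy":0,"dz":0,"wx":0,"wy":0,"wz":0},
  {"fingers":0,"dx":0,"dy":0,"dz":0,"wx":0,"wy":0,"wz":0},
  {"fingers":-0.5,"dx":0,"dy":0,"dz":0,"wx":0,"wy":0,"wz":0},
  {"fingers":-1,"dx":0,"dy":0,"dz":0,"wx":0,"wy":0,"wz":0},
  {"fingers":-1,"dx":0,"dy":0,"dz":0,"wx":0,"wy":0,"wz":0},
  {"fingers":-1,"dx":0,"dy":0,"dz":-0.015,"wx":0,"wy":0,"wz":0},
  {"fingers":-1,"dx":0,"dy":0,"dz":-0.03,"wx":0,"wy":0,"wz":0},
  {"fingers":-1,"dx":0,"dy":0,"dz":-0.04,"wx":0,"wy":0,"wz":0},
  {"fingers":-1,"dx":0,"dy":0,"dz":-0.03,"wx":0,"wy":0,"wz":0},
  {"fingers":-1,"dx":0,"dy":0,"dz":0,"wx":0,"wy":0,"wz":0},
])

```text
time_s: 30.5
tool_pos: [496.9, 130.9, 186.7]
eef_rot: [[-0.174, 0.985, 0.005], [0.985, 0.174, 0.004], [0.003, 0.006, -1.0]]
contact_force: [0.5, 0.9, -0.8]
grip_width: 85.2
grasp_force: 0.0
```

```bash
python3 look.py w11
python3 - <<'E'
from plant import robot
from h import *
def gold(im,d,c):
    P=cloud(c,d);hsv=cv2.cvtColor(im,cv2.COLOR_RGB2HSV);near=np.hypot(P[...,0]-495,P[...,1]-130)<60
    k=(hsv[...,0]>=15)&(hsv[...,0]<=35)&(hsv[...,1]>110)&near&(P[...,2]>85)&(P[...,2]<135);q=P[k]
    print('gold',k.sum(),np.round(np.percentile(q,[3,50,97],axis=0),1).tolist() if len(q) else'')
    return P
f=dict(np.load('pics/w11.npz'));gold(f['im'],f['d'],f)
im,d=robot.get_image('scene');P=gold(im,d,robot.get_calibration('scene'))
a=np.load('pics/scene0.npz')
for nm,(x,y) in dict(coral=(634,-43),teal=(647,126)).items():
    for DD in (a['d'],d):
        Q=cloud(robot.get_calibration('scene'),DD);m=(np.hypot(Q[...,0]-x,Q[...,1]-y)<45)&(Q[...,2]>40)&(Q[...,2]<54);q=Q[m];print(nm,m.sum(),np.round(q.min(0)),np.round(q.max(0)))
print(robot.state()['contact_force'])
E
```

```text
30.5 [496.9 130.9 186.7] [-54.2  16.   41.8 110.7 -12.8  57.5   3.4]
cam [483. 207. 353.] [ 0.06 -0.3  -0.95]
gold 1243 [[483.8, 119.5, 106.9], [494.4, 132.1, 123.6], [504.9, 141.5, 125.0]]
gold 47 [[489.2, 123.9, 108.6], [499.3, 134.1, 121.9], [505.6, 140.8, 125.1]]
coral 134 [600. -76.  40.] [666.  -9.  52.]
coral 137 [600. -76.  40.] [667. -10.  53.]
teal 160 [616.  91.  40.] [680. 161.  53.]
teal 162 [616.  91.  40.] [679. 160.  53.]
[0.09575942 0.02458351 0.57359702]
```

The dauber stands upright on the saucer, both pots are where they started and the robot is clear, so I'm handing in.

```bash
python3 -c "
from plant import robot
print(robot.job_done())"
```

```text
the job is handed in; nothing more can be done
None
```

The job is handed in at about 30.6 s: the dauber was stood on the saucer, dipped in the coral pot, pressed on the coral ring, and now stands upright on the saucer, released, with both pots where they started; no verdict was returned.

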